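# Cap the battery posts and turn the sign to ready

### The arm

A 6-joint arm with a two-finger parallel gripper is mounted at the origin on the work surface. World frame = base frame: x ahead of the robot, y to its left, z up, the work surface at z = 0. Lengths are in m, angles in rad, forces in N, time in s.
With the tool pointing down it reaches from about 0.35 to 0.775 m from the base axis. Payload 5.5 kg.
Tool frame: the origin (TCP) lies at the very end of the fingers, on their centre line; the grasp point (between the pads) lies 19 mm behind it; z points along the fingers, y is the line along which they close (so a half turn about z gives the same grasp; the last joint's range is limited). The gripper opens to 85 mm and grips with 20 to 120 N. Pads are 22 mm wide; open, the fingers measure 114 mm over their backs; the gripper's body (76 mm by 85 mm) begins 54 mm behind the grasp point. The pads swing forward as they close: fully open they stand 13 mm farther back than shut.
Start: joints at [-1.429, 0.313, 0.046, 1.304, 0, 1.431], TCP at [0.16, -0.552, 0.231] pointing down, gripper open.
Joint ranges: [-2.76, 2.76], [-0.86, 1.69], [-1.03, 1.26], [-2.2, 2.34], [-1.47, 1.5], [-3.14, 3.14]. Speed limits (rad/s): [2.57, 2.57, 3.14, 3.14, 3.14, 3.14].

### API

Orientations are given as a unit quaternion [w, x, y, z].
In Python, from workcell import get_state, read_camera, calibration, hand_in gives the robot as it stands.
- The arm moves only by the tool drive_tool, never from a script. Its argument "deltas" is a list that holds one entry, the list of rows, each a list of 7 numbers: the closure in counts, from 0 (fully open) to 255 (shut), then the shift along the tool's x, y, z in m, then the turn, a rotation vector about the tool's x, y, z in degrees. A call has 1 to 12 rows; each row is the pose to reach, as a shift and turn from the pose commanded when the call began, along the tool's axes at that moment; what a row does not reach only later rows make up. A row lasts 1/8 s, in which the tool goes at most 62.5 mm and 10.7 degrees, less where a joint would pass 70% of its speed; a pose out of reach is approached as far as the arm can. A call with a gripper value outside its range is refused whole. The fingers move at their own pace and stop on an object; "newtons" is the grip in N (left out, the last holds). Time passes only in rows, so rows that repeat a pose let the fingers close. It gives the time, the measured TCP pose, the force, the opening and the grip force at its end, in the units of the state.
- get_state(): the state, without advancing time (a new reading comes with each control period).
- read_camera(name): name is "scene" or "side" or "wrist"; returns (picture, depth): 384x512x3 uint8, red, green, blue; 384x512 float32, m along the optical axis (not along the pixel's ray), 0 where there is no reading.
- calibration(name): a dict with "mtx" (3x3 intrinsics, pixels), "world_from_camera" (4x4, takes a point from camera to world coordinates). Camera axes: x right, y up, looking along -z (the intrinsics and any distortion apply to the point x, -y, -z); pixel columns grow to the right and rows downward; lengths in m; the calibration is good to about 2 mm. A picture is of the moment at which its call begins: read the wrist's pose just before it. calibration takes no time and is no camera call; for the wrist camera it gives the pose at the moment of the call.
- hand_in(): hands the job in; it is judged then, once.
The state is a dict: "clock": time; "joint_pos": joint angles; "qvel": joint speeds; "tau": joint torques, N m; "tcp_pos": TCP position; "orientation": TCP orientation; "wrist_force": force on the tool from outside, world axes, zero at the start; "ft_torque": the same for the moment, N m; "finger_gap": finger opening in m; "grip_force": force on a finger pad.
Only numpy, scipy, OpenCV 4.12 (cv2) and the standard library are available. Lean on these libraries where they do the work, as an engineer would, in place of code of your own. Each camera call takes 0.05 s, during which the arm holds its last target. There are 200 camera calls.

### The job

Get the charged batteries on the bench ready for dispatch: press a protective cap from the tray fully home on every battery post, the wide domed caps on the thicker posts marked plus and the narrow flat-topped ones on the thinner posts marked minus, so that each is jammed down on the lead shoulder by its own friction. Only when all posts are covered, spin the swivel sign half a turn so that the tick instead of the lightning flash looks out to the aisle (away from the robot), square on its foot. Leave spare caps in the tray and do not shift the batteries, the drink bottle, the spanner or the post brush.

Things in the scene. Friction and masses are not known exactly. Their poses are not given: they have to be found in the camera images.
- battery1: A black car battery, 187 (x) x 127 (y) mm, flat lid 200 mm above the bench, 9 kg; one of the three may be absent (None). Origin under its centre, z up. Both posts stand 40 mm from its middle towards +y, 68 mm either way along x. The lid also has a vent cover 5 mm high, which begins 31 mm from the posts' axes.
- battery1_pos (a point): Foot of the positive (thicker) post of battery1 (None if absent): an upright lead cone 18 mm tall, 19.5 mm across at its foot, 17.5 mm near the top, beside a moulded plus mark. The point is on its axis, on the flat top of the lead shoulder (27 mm across, 5 mm above the lid) on which the foot of a cap rests when home. Axes as the battery's.
- battery1_neg (a point): Foot of the negative (thinner) post of battery1 (None if absent): an upright lead cone 18 mm tall, 17.9 mm across at its foot, 15.9 mm near the top, beside a moulded minus mark. The point is on its axis, on the flat top of the lead shoulder (27 mm across, 5 mm above the lid) on which the foot of a cap rests when home. Axes as the battery's.
- battery2: A black car battery, 187 (x) x 127 (y) mm, flat lid 200 mm above the bench, 9 kg; one of the three may be absent (None). Origin under its centre, z up. Both posts stand 40 mm from its middle towards +y, 68 mm either way along x. The lid also has a vent cover 5 mm high, which begins 31 mm from the posts' axes.
- battery2_pos (a point): Foot of the positive (thicker) post of battery2 (None if absent): an upright lead cone 18 mm tall, 19.5 mm across at its foot, 17.5 mm near the top, beside a moulded plus mark. The point is on its axis, on the flat top of the lead shoulder (27 mm across, 5 mm above the lid) on which the foot of a cap rests when home. Axes as the battery's.
- battery2_neg (a point): Foot of the negative (thinner) post of battery2 (None if absent): an upright lead cone 18 mm tall, 17.9 mm across at its foot, 15.9 mm near the top, beside a moulded minus mark. The point is on its axis, on the flat top of the lead shoulder (27 mm across, 5 mm above the lid) on which the foot of a cap rests when home. Axes as the battery's.
- battery3: A black car battery, 187 (x) x 127 (y) mm, flat lid 200 mm above the bench, 9 kg; one of the three may be absent (None). Origin under its centre, z up. Both posts stand 40 mm from its middle towards +y, 68 mm either way along x. The lid also has a vent cover 5 mm high, which begins 31 mm from the posts' axes.
- battery3_pos (a point): Foot of the positive (thicker) post of battery3 (None if absent): an upright lead cone 18 mm tall, 19.5 mm across at its foot, 17.5 mm near the top, beside a moulded plus mark. The point is on its axis, on the flat top of the lead shoulder (27 mm across, 5 mm above the lid) on which the foot of a cap rests when home. Axes as the battery's.
- battery3_neg (a point): Foot of the negative (thinner) post of battery3 (None if absent): an upright lead cone 18 mm tall, 17.9 mm across at its foot, 15.9 mm near the top, beside a moulded minus mark. The point is on its axis, on the flat top of the lead shoulder (27 mm across, 5 mm above the lid) on which the foot of a cap rests when home. Axes as the battery's.
- cap_pos1_mid (a point): Centre (15 mm above its open foot) of a loose black wide domed cap, 36 mm across, 30 mm tall, 25 g, mouth down in the tray; z up. Its bore tapers like the positive posts only: laid on one it stops about 6 mm above home; a steady 7 to 12 N straight down, by the grip or on its top, drives it home, where it jams. Home, this point is 15 mm above the post's point.
- cap_pos2_mid (a point): Centre (15 mm above its open foot) of a loose black wide domed cap, 36 mm across, 30 mm tall, 25 g, mouth down in the tray; z up. Its bore tapers like the positive posts only: laid on one it stops about 6 mm above home; a steady 7 to 12 N straight down, by the grip or on its top, drives it home, where it jams. Home, this point is 15 mm above the post's point.
- cap_pos3_mid (a point): Centre (15 mm above its open foot) of a loose black wide domed cap, 36 mm across, 30 mm tall, 25 g, mouth down in the tray; z up. Its bore tapers like the positive posts only: laid on one it stops about 6 mm above home; a steady 7 to 12 N straight down, by the grip or on its top, drives it home, where it jams. Home, this point is 15 mm above the post's point.
- cap_neg1_mid (a point): Centre (15 mm above its open foot) of a loose black narrow flat-topped cap, 26 mm across (28 at the foot), 30 mm tall, 25 g, mouth down in the tray; z up. Its bore tapers like the negative posts only: laid on one it stops about 6 mm above home; a steady 7 to 12 N straight down, by the grip or on its top, drives it home, where it jams. Home, this point is 15 mm above the post's point.
- cap_neg2_mid (a point): Centre (15 mm above its open foot) of a loose black narrow flat-topped cap, 26 mm across (28 at the foot), 30 mm tall, 25 g, mouth down in the tray; z up. Its bore tapers like the negative posts only: laid on one it stops about 6 mm above home; a steady 7 to 12 N straight down, by the grip or on its top, drives it home, where it jams. Home, this point is 15 mm above the post's point.
- cap_neg3_mid (a point): Centre (15 mm above its open foot) of a loose black narrow flat-topped cap, 26 mm across (28 at the foot), 30 mm tall, 25 g, mouth down in the tray; z up. Its bore tapers like the negative posts only: laid on one it stops about 6 mm above home; a steady 7 to 12 N straight down, by the grip or on its top, drives it home, where it jams. Home, this point is 15 mm above the post's point.
- tray_floor (a point): Centre of the inner floor of a shallow pale grey tray, 227 x 167 mm inside, rim 8 mm high, fixed on a carton so that its floor is 104 mm above the bench. The six caps stand in it, about 60 mm apart. x along its longer side, z up.
- sign (a joint): Turn of the sign plate about its upright stem, rad, counter-clockwise from above; stiff enough to stay where it is left (about 0.06 N m), free to turn either way to 3.8 rad. Near 0 at the start: the face with the lightning flash looks along +x of the foot. At +3.14 or -3.14 the plate is square on its foot with the ticked face looking along +x of the foot.
- sign_top (a point): Middle of the top edge of the sign plate, on the turning axis, 228 mm above the bench. The plate is upright, 150 mm wide, 105 mm tall and 10 mm thick; x is the direction in which the flash face looks (across the thickness), y runs along the plate, z is up.
- sign_base (a point): Underside centre of the sign's fixed steel foot (85 x 150 x 10 mm), straight below the turning axis. x (its short side) points away from the robot, towards the aisle.
- drink: bystander: a closed orange drink bottle, 66 mm across and 190 mm tall, standing at the far side; origin under its centre
- spanner: bystander: a steel spanner 160 mm long lying between robot and batteries; origin under its middle
- post_brush: bystander: a terminal post brush, a black and steel cylinder 42 mm across and 102 mm tall, standing at the far side; origin under its centre

How it is judged:
On the way, in this order (a step that is already met when the one before it is completed fails the run):
1. every post of every battery has a matching cap pressed home (((z of cap_pos1_mid in the frame of battery1_pos below 0.017 m and horizontal distance between cap_pos1_mid and battery1_pos below 0.004 m and angle between cap_pos1_mid's own z axis and vertical below 0.12 rad) or (z of cap_pos2_mid in the frame of battery1_pos below 0.017 m and horizontal distance between cap_pos2_mid and battery1_pos below 0.004 m and angle between cap_pos2_mid's own z axis and vertical below 0.12 rad) or (z of cap_pos3_mid in the frame of battery1_pos below 0.017 m and horizontal distance between cap_pos3_mid and battery1_pos below 0.004 m and angle between cap_pos3_mid's own z axis and vertical below 0.12 rad)) and ((z of cap_neg1_mid in the frame of battery1_neg below 0.017 m and horizontal distance between cap_neg1_mid and battery1_neg below 0.004 m and angle between cap_neg1_mid's own z axis and vertical below 0.12 rad) or (z of cap_neg2_mid in the frame of battery1_neg below 0.017 m and horizontal distance between cap_neg2_mid and battery1_neg below 0.004 m and angle between cap_neg2_mid's own z axis and vertical below 0.12 rad) or (z of cap_neg3_mid in the frame of battery1_neg below 0.017 m and horizontal distance between cap_neg3_mid and battery1_neg below 0.004 m and angle between cap_neg3_mid's own z axis and vertical below 0.12 rad)) and ((z of cap_pos1_mid in the frame of battery2_pos below 0.017 m and horizontal distance between cap_pos1_mid and battery2_pos below 0.004 m and angle between cap_pos1_mid's own z axis and vertical below 0.12 rad) or (z of cap_pos2_mid in the frame of battery2_pos below 0.017 m and horizontal distance between cap_pos2_mid and battery2_pos below 0.004 m and angle between cap_pos2_mid's own z axis and vertical below 0.12 rad) or (z of cap_pos3_mid in the frame of battery2_pos below 0.017 m and horizontal distance between cap_pos3_mid and battery2_pos below 0.004 m and angle between cap_pos3_mid's own z axis and vertical below 0.12 rad)) and ((z of cap_neg1_mid in the frame of battery2_neg below 0.017 m and horizontal distance between cap_neg1_mid and battery2_neg below 0.004 m and angle between cap_neg1_mid's own z axis and vertical below 0.12 rad) or (z of cap_neg2_mid in the frame of battery2_neg below 0.017 m and horizontal distance between cap_neg2_mid and battery2_neg below 0.004 m and angle between cap_neg2_mid's own z axis and vertical below 0.12 rad) or (z of cap_neg3_mid in the frame of battery2_neg below 0.017 m and horizontal distance between cap_neg3_mid and battery2_neg below 0.004 m and angle between cap_neg3_mid's own z axis and vertical below 0.12 rad)) and ((z of cap_pos1_mid in the frame of battery3_pos below 0.017 m and horizontal distance between cap_pos1_mid and battery3_pos below 0.004 m and angle between cap_pos1_mid's own z axis and vertical below 0.12 rad) or (z of cap_pos2_mid in the frame of battery3_pos below 0.017 m and horizontal distance between cap_pos2_mid and battery3_pos below 0.004 m and angle between cap_pos2_mid's own z axis and vertical below 0.12 rad) or (z of cap_pos3_mid in the frame of battery3_pos below 0.017 m and horizontal distance between cap_pos3_mid and battery3_pos below 0.004 m and angle between cap_pos3_mid's own z axis and vertical below 0.12 rad)) and ((z of cap_neg1_mid in the frame of battery3_neg below 0.017 m and horizontal distance between cap_neg1_mid and battery3_neg below 0.004 m and angle between cap_neg1_mid's own z axis and vertical below 0.12 rad) or (z of cap_neg2_mid in the frame of battery3_neg below 0.017 m and horizontal distance between cap_neg2_mid and battery3_neg below 0.004 m and angle between cap_neg2_mid's own z axis and vertical below 0.12 rad) or (z of cap_neg3_mid in the frame of battery3_neg below 0.017 m and horizontal distance between cap_neg3_mid and battery3_neg below 0.004 m and angle between cap_neg3_mid's own z axis and vertical below 0.12 rad))), for 0.2 s.
2. the sign has been turned half a turn, tick to the aisle ((value of joint sign between 2.9416 and 3.3416 rad or value of joint sign between -3.3416 and -2.9416 rad)), for 0.2 s.
At the end, for the whole second after the job is handed in: Each post of the batteries present carries a cap of its kind: cap upright within 0.12 rad, on the post's axis within 4 mm, its foot within 2 mm of the shoulder. Caps left over stand or lie in the tray. The sign is at half a turn within 0.2 rad and at rest (all of step 1 and (value of joint sign between 2.9416 and 3.3416 rad or value of joint sign between -3.3416 and -2.9416 rad) and ((x of cap_pos1_mid in the frame of tray_floor between -0.115 and 0.115 m and y of cap_pos1_mid in the frame of tray_floor between -0.085 and 0.085 m and z of cap_pos1_mid in the frame of tray_floor below 0.03 m) or (z of cap_pos1_mid in the frame of battery1_pos below 0.017 m and horizontal distance between cap_pos1_mid and battery1_pos below 0.004 m and angle between cap_pos1_mid's own z axis and vertical below 0.12 rad) or (z of cap_pos1_mid in the frame of battery2_pos below 0.017 m and horizontal distance between cap_pos1_mid and battery2_pos below 0.004 m and angle between cap_pos1_mid's own z axis and vertical below 0.12 rad) or (z of cap_pos1_mid in the frame of battery3_pos below 0.017 m and horizontal distance between cap_pos1_mid and battery3_pos below 0.004 m and angle between cap_pos1_mid's own z axis and vertical below 0.12 rad)) and ((x of cap_pos2_mid in the frame of tray_floor between -0.115 and 0.115 m and y of cap_pos2_mid in the frame of tray_floor between -0.085 and 0.085 m and z of cap_pos2_mid in the frame of tray_floor below 0.03 m) or (z of cap_pos2_mid in the frame of battery1_pos below 0.017 m and horizontal distance between cap_pos2_mid and battery1_pos below 0.004 m and angle between cap_pos2_mid's own z axis and vertical below 0.12 rad) or (z of cap_pos2_mid in the frame of battery2_pos below 0.017 m and horizontal distance between cap_pos2_mid and battery2_pos below 0.004 m and angle between cap_pos2_mid's own z axis and vertical below 0.12 rad) or (z of cap_pos2_mid in the frame of battery3_pos below 0.017 m and horizontal distance between cap_pos2_mid and battery3_pos below 0.004 m and angle between cap_pos2_mid's own z axis and vertical below 0.12 rad)) and ((x of cap_pos3_mid in the frame of tray_floor between -0.115 and 0.115 m and y of cap_pos3_mid in the frame of tray_floor between -0.085 and 0.085 m and z of cap_pos3_mid in the frame of tray_floor below 0.03 m) or (z of cap_pos3_mid in the frame of battery1_pos below 0.017 m and horizontal distance between cap_pos3_mid and battery1_pos below 0.004 m and angle between cap_pos3_mid's own z axis and vertical below 0.12 rad) or (z of cap_pos3_mid in the frame of battery2_pos below 0.017 m and horizontal distance between cap_pos3_mid and battery2_pos below 0.004 m and angle between cap_pos3_mid's own z axis and vertical below 0.12 rad) or (z of cap_pos3_mid in the frame of battery3_pos below 0.017 m and horizontal distance between cap_pos3_mid and battery3_pos below 0.004 m and angle between cap_pos3_mid's own z axis and vertical below 0.12 rad)) and ((x of cap_neg1_mid in the frame of tray_floor between -0.115 and 0.115 m and y of cap_neg1_mid in the frame of tray_floor between -0.085 and 0.085 m and z of cap_neg1_mid in the frame of tray_floor below 0.03 m) or (z of cap_neg1_mid in the frame of battery1_neg below 0.017 m and horizontal distance between cap_neg1_mid and battery1_neg below 0.004 m and angle between cap_neg1_mid's own z axis and vertical below 0.12 rad) or (z of cap_neg1_mid in the frame of battery2_neg below 0.017 m and horizontal distance between cap_neg1_mid and battery2_neg below 0.004 m and angle between cap_neg1_mid's own z axis and vertical below 0.12 rad) or (z of cap_neg1_mid in the frame of battery3_neg below 0.017 m and horizontal distance between cap_neg1_mid and battery3_neg below 0.004 m and angle between cap_neg1_mid's own z axis and vertical below 0.12 rad)) and ((x of cap_neg2_mid in the frame of tray_floor between -0.115 and 0.115 m and y of cap_neg2_mid in the frame of tray_floor between -0.085 and 0.085 m and z of cap_neg2_mid in the frame of tray_floor below 0.03 m) or (z of cap_neg2_mid in the frame of battery1_neg below 0.017 m and horizontal distance between cap_neg2_mid and battery1_neg below 0.004 m and angle between cap_neg2_mid's own z axis and vertical below 0.12 rad) or (z of cap_neg2_mid in the frame of battery2_neg below 0.017 m and horizontal distance between cap_neg2_mid and battery2_neg below 0.004 m and angle between cap_neg2_mid's own z axis and vertical below 0.12 rad) or (z of cap_neg2_mid in the frame of battery3_neg below 0.017 m and horizontal distance between cap_neg2_mid and battery3_neg below 0.004 m and angle between cap_neg2_mid's own z axis and vertical below 0.12 rad)) and ((x of cap_neg3_mid in the frame of tray_floor between -0.115 and 0.115 m and y of cap_neg3_mid in the frame of tray_floor between -0.085 and 0.085 m and z of cap_neg3_mid in the frame of tray_floor below 0.03 m) or (z of cap_neg3_mid in the frame of battery1_neg below 0.017 m and horizontal distance between cap_neg3_mid and battery1_neg below 0.004 m and angle between cap_neg3_mid's own z axis and vertical below 0.12 rad) or (z of cap_neg3_mid in the frame of battery2_neg below 0.017 m and horizontal distance between cap_neg3_mid and battery2_neg below 0.004 m and angle between cap_neg3_mid's own z axis and vertical below 0.12 rad) or (z of cap_neg3_mid in the frame of battery3_neg below 0.017 m and horizontal distance between cap_neg3_mid and battery3_neg below 0.004 m and angle between cap_neg3_mid's own z axis and vertical below 0.12 rad)) and velocity of joint sign between -0.05 and 0.05 rad/s); the robot touches nothing.
It fails at once if a bystander (drink bottle, spanner, post brush) is moved more than 3 cm (distance of any of drink, spanner, post_brush from where it was at the start of the episode above 0.03 m).
It fails at once if a battery is shoved more than 2 cm (distance of any of battery1, battery2, battery3 from where it was at the start of the episode above 0.02 m).
Of battery1, battery2, battery3 only 2 to 3 are there at a start; the rules pass over those that are not, and their reading is None.
At some moment in a run one of cap_pos1, cap_pos2, cap_pos3, cap_neg1, cap_neg2, cap_neg3 may be knocked a few centimetres aside while the robot is not near it.
It also fails if it takes over 210 s, if anything falls off the work surface, if the arm or the gripper's body presses on something with over 40 N, if the wrist force passes 120 N, or if a joint passes its speed limit or range.

## Working session

There is one attempt and no reset: what is moved stays moved. The work goes in short steps, Python scripts to look and compute and a tool call to move; the robot and the scene stay as the last step left them, time stands still between calls to the robot, and variables do not carry over. Pictures are saved under pics/ and viewed, at most 14 in all, crops included, and the job is handed in when it is done.

Besides the shell and the picture viewer there is one more tool, called after ">>>" by a JSON object that holds its "name" and its "arguments". drive_tool: Moves the arm, as the interface text tells. Its arguments: {"type":"object","properties":{"deltas":{"type":"array","items":{"type":"array","items":{"type":"array","items":{"type":"number"}}}},"newtons":{"type":"number"}},"required":["deltas"]}

```bash
ls; mkdir -p pics
cat > h.py <<'E'
import numpy as np, cv2
from workcell import get_state, read_camera, calibration, hand_in
def shot(n):
    c=calibration(n); p,d=read_camera(n); return p,d,c
def save(p,f,crop=None,k=1):
    if crop: p=p[crop[1]:crop[3],crop[0]:crop[2]]
    cv2.imwrite('pics/'+f,cv2.resize(p[...,::-1],None,fx=k,fy=k,interpolation=cv2.INTER_CUBIC))
def cloud(d,c):
    v,u=np.mgrid[:d.shape[0],:d.shape[1]]; K=c['mtx']
    X=np.stack([(u-K[0,2])/K[0,0]*d,-(v-K[1,2])/K[1,1]*d,-d],-1)
    T=c['world_from_camera']; W=X@T[:3,:3].T+T[:3,3]; W[d<=0]=np.nan; return W
E
python3 - <<'E'
from h import *
for n in ['scene','side','wrist']:
    p,d,c=shot(n); np.savez(f'{n}0.npz',p=p,d=d,K=c['mtx'],T=c['world_from_camera']); print(n,{k:np.round(v,3).tolist() if not isinstance(v,str) else v for k,v in c.items()})
    save(p,f'{n}0.png',None,1.5)
s=get_state(); print({k:np.round(v,3).tolist() for k,v in s.items()})
E
```

```text
pics
scene {'mtx': [[461.284, 0.0, 257.203], [0.0, 461.284, 181.915], [0.0, 0.0, 1.0]], 'world_from_camera': [[0.641, -0.579, 0.504, 1.133], [0.768, 0.485, -0.419, -0.471], [-0.002, 0.656, 0.755, 0.995], [0.0, 0.0, 0.0, 1.0]]}
side {'mtx': [[464.756, 0.0, 256.42], [0.0, 464.756, 194.516], [0.0, 0.0, 1.0]], 'world_from_camera': [[0.954, 0.155, -0.256, 0.291], [-0.3, 0.524, -0.797, -0.91], [0.01, 0.838, 0.546, 0.777], [0.0, 0.0, 0.0, 1.0]]}
wrist {'mtx': [[298.751, 0.0, 257.501], [0.0, 298.751, 193.936], [0.0, 0.0, 1.0]], 'world_from_camera': [[0.278, 0.921, 0.271, 0.229], [-0.961, 0.267, 0.076, -0.532], [-0.002, -0.282, 0.959, 0.373], [0.0, 0.0, 0.0, 1.0]]}
{'clock': 0.15, 'joint_pos': [-1.429, 0.314, 0.045, 1.304, 0.0, 1.431], 'qvel': [0.001, -0.004, 0.005, -0.0, -0.001, -0.001], 'tau': [0.002, -48.106, 29.882, 0.014, -0.0, -0.0], 'tcp_pos': [0.16, -0.552, 0.231], 'orientation': [-0.001, 0.99, 0.14, 0.0], 'wrist_force': [0.712, 0.112, 0.342], 'ft_torque': [-0.051, -0.054, 0.022], 'grip_force': 0.0, 'finger_gap': 0.085}
```

View pics/scene0.png

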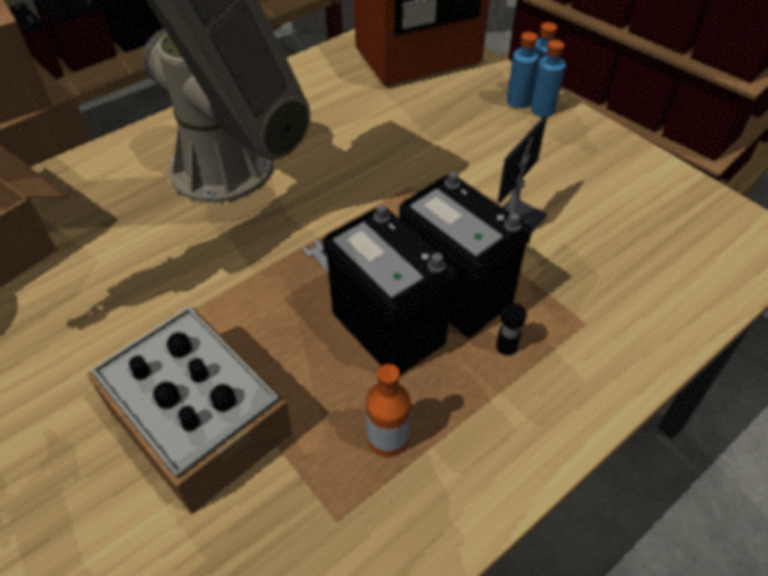

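View pics/side0.png

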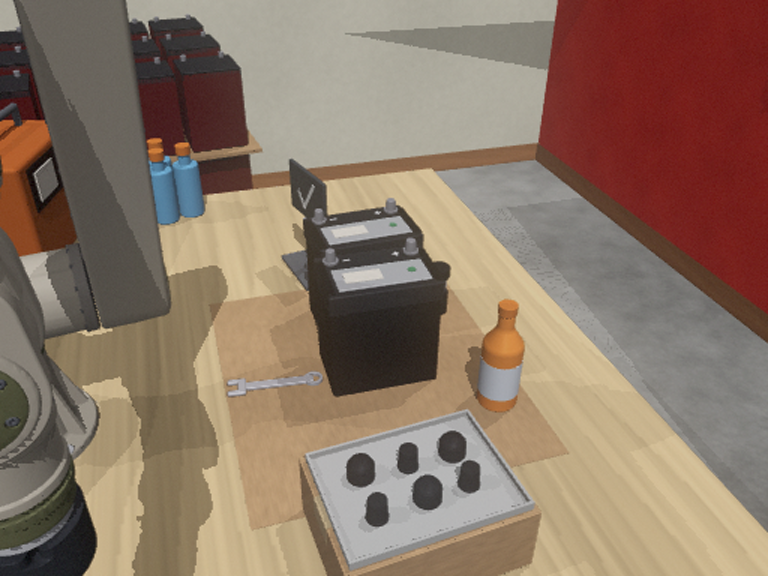

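View pics/wrist0.png

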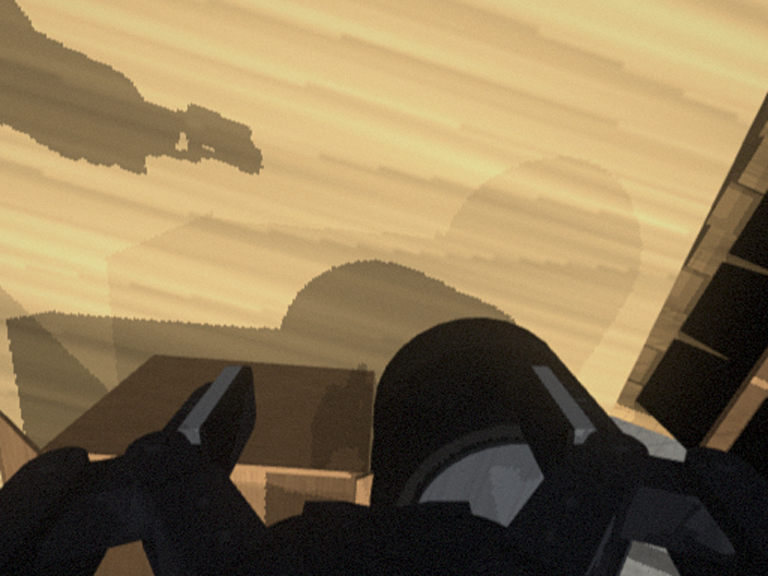

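The scene shows two batteries (posts near (381,214), (437,262) and (453,180), (513,222)), six caps in the tray around (180,385), and the sign at (522,170). The side view shows the tick facing the robot. Next I'll get positions from depth in both views.

Run:
```python
from h import *
from scipy import ndimage as nd
for n in ['scene','side']:
    z=np.load(n+'0.npz'); W=cloud(z['d'],dict(mtx=z['K'],world_from_camera=z['T'])); 
    inb=(W[...,0]>0.25)&(W[...,0]<1)&(abs(W[...,1])<0.7)
    def comp(lo,hi,extra=True,minpx=15):
        m=inb&(W[...,2]>lo)&(W[...,2]<hi)&extra
        L,k=nd.label(m)
        for i in range(1,k+1):
            q=W[L==i]
            if len(q)<minpx: continue
            r,c=np.argwhere(L==i).mean(0)
            print(n,lo,'px',round(c*1.5),round(r*1.5),len(q),'min',q.min(0).round(3),'max',q.max(0).round(3),'med',np.median(q,0).round(3))
    print('caps'); comp(0.118,0.15,W[...,1]<-0.12)
    print('captops'); comp(0.128,0.15,W[...,1]<-0.12,6)
    print('tall'); comp(0.205,0.26,True,6)
    print('posttops'); comp(0.2175,0.227,True,4)
z=np.load('scene0.npz');save(z['p'],'c1.png',(215,110,365,190),5)
z=np.load('side0.npz');save(z['p'],'c2.png',(180,100,320,205),5)
```

```text
caps
scene 0.118 px 178 341 178 min [ 0.438 -0.339  0.118] max [ 0.47  -0.304  0.137] med [ 0.457 -0.322  0.13 ]
scene 0.118 px 138 364 130 min [ 0.441 -0.4    0.118] max [ 0.468 -0.376  0.139] med [ 0.458 -0.388  0.133]
scene 0.118 px 197 366 123 min [ 0.502 -0.335  0.118] max [ 0.527 -0.312  0.137] med [ 0.518 -0.324  0.133]
scene 0.118 px 165 392 207 min [ 0.507 -0.396  0.118] max [ 0.537 -0.362  0.138] med [ 0.526 -0.38   0.13 ]
scene 0.118 px 387 403 440 min [ 0.706 -0.169  0.118] max [ 0.768 -0.12   0.15 ] med [ 0.749 -0.15   0.131]
scene 0.118 px 222 394 202 min [ 0.561 -0.335  0.118] max [ 0.595 -0.301  0.137] med [ 0.581 -0.32   0.13 ]
scene 0.118 px 187 414 140 min [ 0.565 -0.386  0.118] max [ 0.589 -0.362  0.137] med [ 0.58  -0.374  0.134]
captops
scene 0.128 px 177 339 115 min [ 0.438 -0.336  0.128] max [ 0.469 -0.307  0.137] med [ 0.455 -0.321  0.132]
scene 0.128 px 137 362 96 min [ 0.441 -0.4    0.128] max [ 0.468 -0.377  0.139] med [ 0.455 -0.388  0.134]
scene 0.128 px 196 364 94 min [ 0.502 -0.335  0.128] max [ 0.526 -0.312  0.137] med [ 0.515 -0.323  0.134]
scene 0.1
[... 6687 characters left out ...]
sttops
side 0.2175 px 296 167 32 min [0.509 0.355 0.218] max [0.526 0.415 0.227] med [0.519 0.385 0.223]
side 0.2175 px 315 181 55 min [0.524 0.276 0.218] max [0.553 0.352 0.227] med [0.539 0.307 0.223]
side 0.2175 px 390 201 26 min [0.643 0.181 0.218] max [0.662 0.198 0.225] med [0.652 0.188 0.222]
side 0.2175 px 318 211 23 min [0.511 0.176 0.218] max [0.525 0.192 0.225] med [0.517 0.182 0.223]
side 0.2175 px 410 241 32 min [0.63  0.028 0.218] max [0.646 0.046 0.226] med [0.638 0.034 0.222]
side 0.2175 px 330 252 27 min [0.495 0.032 0.218] max [0.511 0.044 0.225] med [0.503 0.037 0.222]
side 0.2175 px 169 294 5 min [ 0.25  -0.02   0.218] max [ 0.252 -0.013  0.227] med [ 0.251 -0.018  0.22 ]
```

View pics/c1.png

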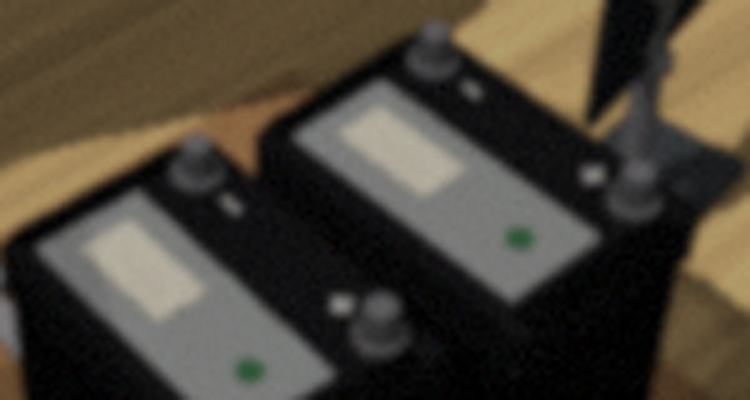

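View pics/c2.png

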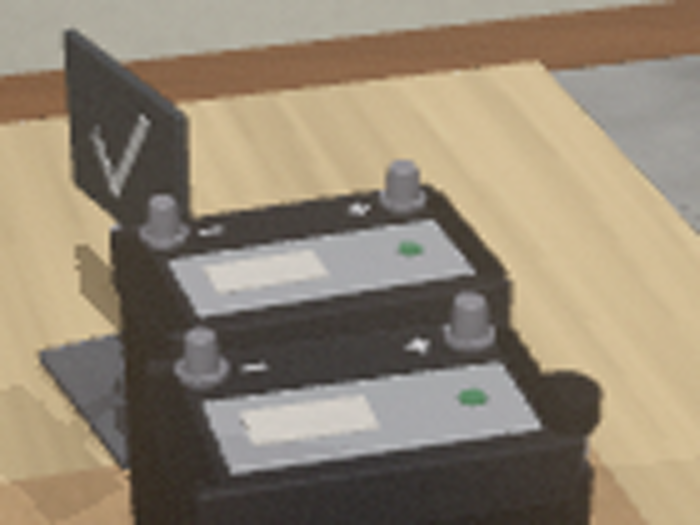

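The crops show minus on the near posts and plus on the far posts of both batteries (far posts beside the `+` at (360,208) and (418,345) in the side crop), so battery +y points left. The caps will be gripped diagonally, with tool yaw at 50°, so the fingers clear the neighbouring caps. I'm moving to a hover over the tray.

>>> {"name": "drive_tool", "arguments": {"deltas": [[[60, 0.05, -0.012, -0.003, 0, 0, -8], [60, 0.1, -0.024, -0.006, 0, 0, -17], [60, 0.15, -0.036, -0.01, 0, 0, -25], [60, 0.2, -0.048, -0.013, 0, 0, -34], [60, 0.25, -0.06, -0.016, 0, 0, -34], [60, 0.3, -0.071, -0.02, 0, 0, -34], [60, 0.35, -0.083, -0.02, 0, 0, -34], [60, 0.396, -0.094, -0.02, 0, 0, -34], [60, 0.396, -0.094, -0.02, 0, 0, -34], [60, 0.396, -0.094, -0.02, 0, 0, -34]]]}}

```text
clock: 1.4
tcp_pos: [0.5138, -0.3518, 0.2508]
orientation: [-0.0, 0.906, 0.424, -0.0]
wrist_force: [-0.5, -0.2, 0.7]
finger_gap: 0.0654
grip_force: 0.0
```

```bash
cat >> h.py <<'E'
from scipy.spatial.transform import Rotation as Ro
from scipy import ndimage as nd
def Rt(s=None):
    s=s or get_state(); q=s['orientation']; return Ro.from_quat([q[1],q[2],q[3],q[0]])
def tool(target,yaw=50):
    s=get_state(); R=Rt(s); d=R.inv().apply(np.array(target)-s['tcp_pos'])
    y=np.deg2rad(yaw); G=Ro.from_matrix(np.array([[np.cos(y),np.sin(y),0],[np.sin(y),-np.cos(y),0],[0,0,-1]]).T)
    return d.round(4), (R.inv()*G).as_rotvec(degrees=True).round(2)
def circles(W,lo,hi,box,minpx=30):
    m=(W[...,2]>lo)&(W[...,2]<hi)&(W[...,0]>box[0])&(W[...,0]<box[1])&(W[...,1]>box[2])&(W[...,1]<box[3])
    L,k=nd.label(m); out=[]
    for i in range(1,k+1):
        q=W[L==i]
        if len(q)<minpx: continue
        (cx,cy),r=cv2.minEnclosingCircle(q[:,:2].astype(np.float32))
        out.append((len(q),round(cx,4),round(cy,4),round(r,4),np.percentile(q[:,2],95).round(4),q[:,:2].mean(0).round(4)))
    return out
E
python3 - <<'E'
from h import *
s=get_state(); print(s['clock'],s['tcp_pos'],s['finger_gap'],Rt(s).as_matrix().round(3).tolist())
p,d,c=shot('wrist'); save(p,'w1.png',None,1.5); W=cloud(d,c); np.savez('w1.npz',p=p,d=d,W=W)
for o in circles(W,0.118,0.145,(.35,.7,-.47,-.25)): print(*o)
E
```

```text
1.4 [ 0.51376502 -0.35183191  0.25081031] 0.06540131476163301 [[0.641, 0.768, -0.001], [0.768, -0.641, 0.0], [-0.0, -0.001, -1.0]]
1304 0.5763 -0.3182 0.0177 0.1343 [ 0.576  -0.3174]
692 0.5766 -0.3732 0.0125 0.1345 [ 0.5762 -0.3717]
640 0.5141 -0.3225 0.0124 0.1348 [ 0.5151 -0.3221]
1083 0.4519 -0.3214 0.0178 0.134 [ 0.4553 -0.3205]
1066 0.5196 -0.3789 0.0177 0.1341 [ 0.5209 -0.3764]
608 0.4535 -0.3878 0.0125 0.1346 [ 0.4553 -0.3862]
```

View pics/w1.png

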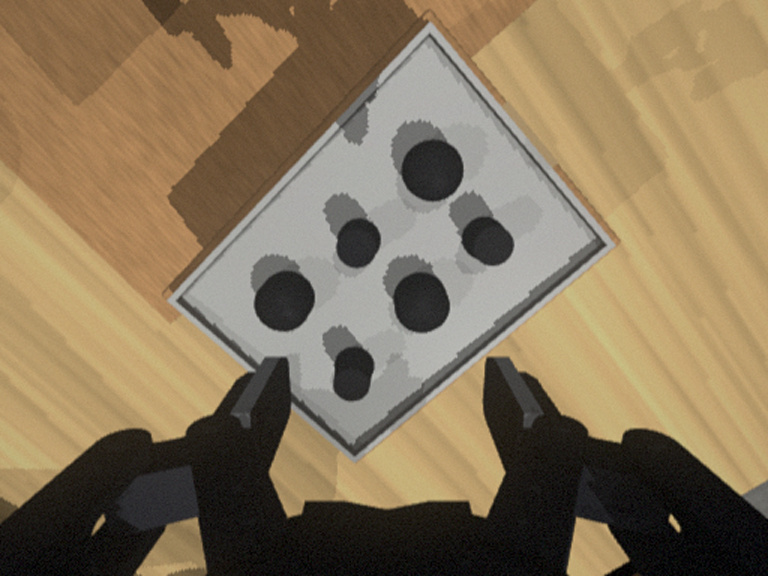

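The wrist view shows all six caps clearly, and the fitted radii (17.7 and 12.5 mm) match the text. I'll fetch the wide cap at (0.576, -0.318) first.

Run:
```python
from h import *
print(tool((.5763,-.3182,.107)))
```

```text
(array([0.0666, 0.0265, 0.144 ]), array([-0.04,  0.02,  0.11]))
```

>>> {"name": "drive_tool", "arguments": {"deltas": [[[70, 0.0333, 0.013, 0, 0, 0, 0], [70, 0.0666, 0.0265, 0, 0, 0, 0], [70, 0.0666, 0.0265, 0.05, 0, 0, 0], [70, 0.0666, 0.0265, 0.09, 0, 0, 0], [70, 0.0666, 0.0265, 0.12, 0, 0, 0], [70, 0.0666, 0.0265, 0.144, 0, 0, 0], [70, 0.0666, 0.0265, 0.144, 0, 0, 0], [70, 0.0666, 0.0265, 0.144, 0, 0, 0]]]}}

```text
clock: 2.45
tcp_pos: [0.577, -0.319, 0.1085]
orientation: [0.001, 0.906, 0.423, 0.0]
wrist_force: [0.5, 0.0, 0.4]
finger_gap: 0.0622
grip_force: 0.0
```

>>> {"name": "drive_tool", "arguments": {"deltas": [[[255, 0, 0, 0, 0, 0, 0], [255, 0, 0, 0, 0, 0, 0], [255, 0, 0, 0, 0, 0, 0], [255, 0, 0, 0, 0, 0, 0], [255, 0, 0, 0, 0, 0, 0], [255, 0, 0, 0, 0, 0, 0], [255, 0, 0, 0, 0, 0, 0], [255, 0, 0, 0, 0, 0, 0]]], "newtons": 50}}

```text
clock: 3.45
tcp_pos: [0.5778, -0.3186, 0.1092]
orientation: [0.001, 0.906, 0.424, 0.0]
wrist_force: [-1.0, -0.3, 6.3]
finger_gap: 0.0327
grip_force: 49.4
```

Run:
```python
from h import *
p,d,c=shot('wrist'); save(p[200:384,100:420],'w2.png',None,2)
p2,d2,c2=shot('side'); W=cloud(d2,c2); 
a=cv2.resize(p2[230:384,180:400],None,fx=2.9,fy=2.9,interpolation=cv2.INTER_CUBIC)
b=cv2.resize(p[200:384,100:420],(a.shape[1],int(a.shape[1]*184/320)))
save(np.vstack([a,b])[:, :],'m2.png',None,0.71)
```

```text
(no output)
```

View pics/m2.png

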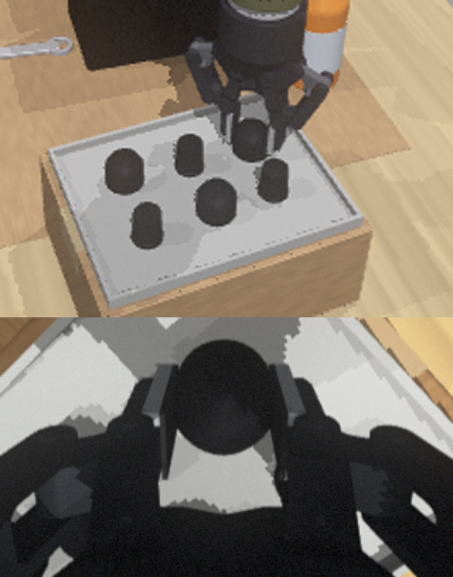

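```bash
cat >> h.py <<'E'
def inhand(rlo=-.05,rhi=.03,show=True):
    s=get_state(); p,d,c=shot('wrist'); W=cloud(d,c); T=Rt(s).inv().apply((W-s['tcp_pos']).reshape(-1,3)).reshape(W.shape)
    return s,p,d,T,W
E
python3 - <<'E'
from h import *
s,p,d,T,W=inhand()
print(s['tcp_pos'],s['wrist_force'])
m=(abs(T[...,1])<.0155)&(abs(T[...,0])<.03)&(T[...,2]<0)&(T[...,2]>-.04)
for zl in np.arange(-.04,.004,.004):
    q=T[m&(T[...,2]>=zl)&(T[...,2]<zl+.004)]
    if len(q)>5: print(zl.round(3),len(q),q.min(0).round(4),q.max(0).round(4))
m=(abs(T[...,1])>.0155)&(abs(T[...,1])<.03)&(abs(T[...,0])<.03)&(T[...,2]>-.05)&(T[...,2]<.02)
for zl in np.arange(-.05,.02,.005):
    q=T[m&(T[...,2]>=zl)&(T[...,2]<zl+.005)]
    if len(q)>5: print('f',zl.round(3),len(q),q.min(0).round(4),q.max(0).round(4))
E
```

```text
[ 0.57781919 -0.31854643  0.10923066] [-2.21144151 -0.22763653  6.36989154]
-0.028 688 [-0.0091 -0.0089 -0.0257] [ 0.0089  0.0084 -0.024 ]
-0.024 1906 [-0.0145 -0.0143 -0.024 ] [ 0.014   0.0139 -0.02  ]
-0.02 759 [-0.0148 -0.0155 -0.02  ] [ 0.0163  0.0155 -0.016 ]
-0.016 396 [-0.0134 -0.0155 -0.016 ] [ 0.0171  0.0155 -0.012 ]
-0.012 194 [ 0.0068 -0.015  -0.012 ] [ 0.017   0.0154 -0.008 ]
-0.008 202 [ 0.0071 -0.0154 -0.008 ] [ 0.0174  0.0155 -0.004 ]
-0.004 173 [ 0.007  -0.0152 -0.004 ] [ 0.0174  0.0154 -0.    ]
f -0.05 620 [ 0.0042 -0.03   -0.05  ] [ 0.0144  0.0297 -0.045 ]
f -0.045 431 [-0.0071 -0.03   -0.045 ] [ 0.0143  0.0295 -0.04  ]
f -0.04 820 [-0.011  -0.0271 -0.04  ] [ 0.0124  0.0258 -0.035 ]
f -0.035 380 [-0.0108 -0.03   -0.035 ] [ 0.012   0.0297 -0.03  ]
f -0.03 460 [-0.0107 -0.0299 -0.03  ] [ 0.0121  0.0297 -0.025 ]
f -0.025 414 [-0.0112 -0.0299 -0.025 ] [ 0.012   0.0298 -0.02  ]
f -0.02 417 [-0.0104 -0.0299 -0.02  ] [ 0.012   0.0297 -0.015 ]
f -0.015 288 [-0.0105 -0.03   -0.015 ] [ 0.0121  0.0295 -0.01  ]
f -0.01 201 [ 0.005  -0.0293 -0.01  ] [ 0.0119  0.0279 -0.0051]
f -0.005 31 [ 0.0053 -0.022  -0.005 ] [ 0.0112  0.0214 -0.    ]
f -0.0 551 [-0.03   -0.0299  0.    ] [0.0299 0.0299 0.005 ]
f 0.005 2048 [-0.03  -0.03   0.005] [0.03   0.03   0.0075]
```

>>> {"name": "drive_tool", "arguments": {"deltas": [[[255, 0, 0, -0.01, 0, 0, 0], [255, 0, 0, -0.03, 0, 0, 0], [255, 0, 0, -0.03, 0, 0, 0], [255, 0, 0, -0.03, 0, 0, 0]]]}}

```text
clock: 4.1
tcp_pos: [0.5771, -0.3176, 0.1369]
orientation: [-0.0, 0.906, 0.424, -0.0]
wrist_force: [0.6, 0.6, -0.9]
finger_gap: 0.0326
grip_force: 49.7
```

```bash
cat >> h.py <<'E'
def held(r=.0155):
    s,p,d,T,W=inhand()
    m=(abs(T[...,1])<r)&(abs(T[...,0])<.022)&(T[...,2]<-.002)&(T[...,2]>-.04)
    q=T[m]; top=np.percentile(q[:,2],2); print('tcp',s['tcp_pos'].round(4),'f',s['wrist_force'].round(1),'gap',s['finger_gap'].round(4),'top',top.round(4))
    for a,b in [(-.001,.003),(.002,.005)]:
        k=q[(q[:,2]>top+a)&(q[:,2]<top+b)]; (cx,cy),rr=cv2.minEnclosingCircle(k[:,:2].astype(np.float32)); print('c',round(cx,4),round(cy,4),round(rr,4),'min',k.min(0).round(4),'max',k.max(0).round(4))
    return s,p,d,T,W
E
python3 - <<'E'
from h import *
held()
E
```

```text
Traceback (most recent call last):
  File "h.py", line 35, in held
    q=T[m]; top=np.percentile(q[:,2],2); print('tcp',s['tcp_pos'].round(4),'f',s['wrist_force'].round(1),'gap',s['finger_gap'].round(4),'top',top.round(4))
                                                                                                               ^^^^^^^^^^^^^^^^^^^^^
AttributeError: 'float' object has no attribute 'round'
```

```bash
sed -i "s/s\['finger_gap'\].round(4)/s['finger_gap']/" h.py
python3 - <<'E'
from h import *
held(); print(tool((.6415,.0355,.2745)),tool((.577,-.318,.2745)))
E
```

```text
tcp [ 0.5769 -0.3175  0.1366] f [-0.6 -0.4 -1.2] gap 0.032858368985345256 top -0.025
c 0.0003 0.0004 0.013 min [-0.0126 -0.0119 -0.026 ] max [ 0.013   0.0127 -0.022 ]
c -0.0001 -0.0004 0.0147 min [-0.0145 -0.0147 -0.023 ] max [ 0.014   0.0137 -0.02  ]
(array([ 0.3125, -0.1767, -0.1379]), array([-0.08,  0.01,  0.15])) (array([-0.0003,  0.0004, -0.1381]), array([-0.08,  0.01,  0.15]))
```

Run:
```python
from h import *
print(tool((.608,-.003,.275),50))
```

```text
(array([ 0.2614, -0.1777, -0.1384]), array([-0.08,  0.01,  0.15]))
```

>>> {"name": "drive_tool", "arguments": {"deltas": [[[255, 0, 0, -0.05, 0, 0, 0], [255, 0, 0, -0.1, 0, 0, 0], [255, 0.04, -0.027, -0.138, 0, 0, 0], [255, 0.08, -0.054, -0.138, 0, 0, 0], [255, 0.12, -0.082, -0.138, 0, 0, 0], [255, 0.16, -0.109, -0.138, 0, 0, 0], [255, 0.2, -0.136, -0.138, 0, 0, 0], [255, 0.24, -0.163, -0.138, 0, 0, 0], [255, 0.2614, -0.1777, -0.138, 0, 0, 0], [255, 0.2614, -0.1777, -0.138, 0, 0, 0], [255, 0.2614, -0.1777, -0.138, 0, 0, 0]]]}}

```text
clock: 5.58
tcp_pos: [0.6081, -0.0037, 0.2747]
orientation: [-0.0, 0.906, 0.424, -0.0]
wrist_force: [0.6, -0.7, -0.6]
finger_gap: 0.0328
grip_force: 49.7
```

```bash
cat >> h.py <<'E'
def posts(W,T=None,bat=None):
    m=(W[...,2]>.2195)&(W[...,2]<.232)&(W[...,0]>.45)&(W[...,0]<.72)&(W[...,1]>-.02)&(W[...,1]<.23)
    if T is not None: m&=~((abs(T[...,0])<.03)&(abs(T[...,1])<.08))
    L,k=nd.label(m)
    for i in range(1,k+1):
        q=W[L==i]
        if len(q)<30: continue
        top=np.percentile(q[:,2],50); q=q[abs(q[:,2]-top)<.002]
        (cx,cy),r=cv2.minEnclosingCircle(q[:,:2].astype(np.float32)); print('post',len(q),round(cx,4),round(cy,4),round(r,4),top.round(4),((q.min(0)+q.max(0))/2).round(4))
E
python3 - <<'E'
from h import *
s,p,d,T,W=held(); posts(W,T); save(p,'w3.png',None,1.5)
E
```

```text
tcp [ 0.6081 -0.0037  0.2747] f [ 0.6 -0.7 -0.6] gap 0.032761038888137056 top -0.025
c -0.0001 -0.0003 0.0127 min [-0.0126 -0.0128 -0.026 ] max [ 0.0123  0.0118 -0.022 ]
c 0.0001 -0.0004 0.0149 min [-0.0144 -0.0148 -0.023 ] max [ 0.014   0.0143 -0.02  ]
post 571 0.6402 0.0386 0.0088 0.2225 [0.6403 0.0387 0.2225]
post 350 0.5055 0.0422 0.0089 0.2224 [0.5057 0.0424 0.2223]
```

View pics/w3.png

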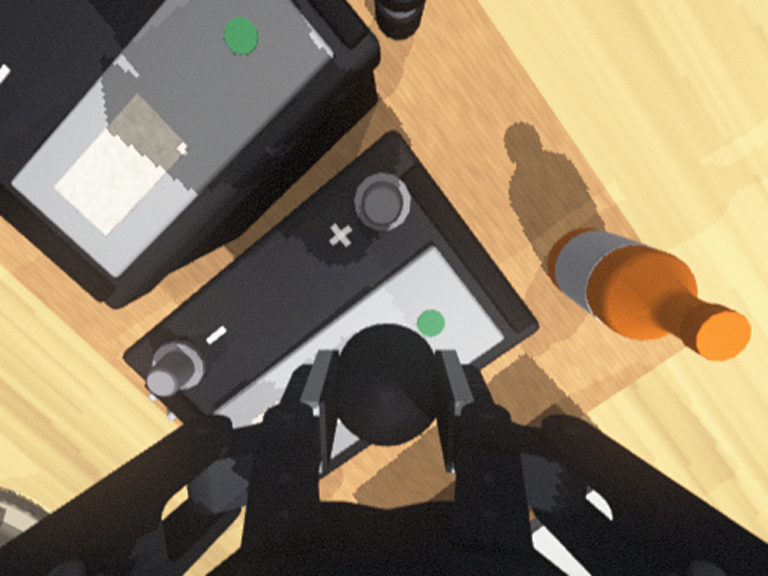

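Run:
```python
from h import *
print(tool((.6404,.0385,.235),50))
```

```text
(array([ 0.0534, -0.0026,  0.0398]), array([-0.02,  0.04,  0.09]))
```

>>> {"name": "drive_tool", "arguments": {"deltas": [[[255, 0.03, -0.0013, 0, 0, 0, 0], [255, 0.0534, -0.0026, 0.01, 0, 0, 0], [255, 0.0534, -0.0026, 0.03, 0, 0, 0], [255, 0.0534, -0.0026, 0.04, 0, 0, 0], [255, 0.0534, -0.0026, 0.04, 0, 0, 0], [255, 0.0534, -0.0026, 0.04, 0, 0, 0]]]}}

```text
clock: 6.38
tcp_pos: [0.6407, 0.0391, 0.2359]
orientation: [0.0, 0.906, 0.424, 0.0]
wrist_force: [-0.5, -0.5, -0.4]
finger_gap: 0.0327
grip_force: 49.7
```

Run:
```python
from h import *
print(tool((.6404,.0385,.2165),50))
for n in ['scene','side']:
    p,d,c=shot(n); save(p,n+'3.png',(220,100,330,200) if n=='side' else (250,110,350,210),6); 
    W=cloud(d,c)
    m=(W[...,2]>.242)&(W[...,2]<.275)&(np.hypot(W[...,0]-.64,W[...,1]-.0385)<.02)
    q=W[m]; print(n,len(q),q.min(0).round(4),q.max(0).round(4))
```

```text
(array([-0.0006,  0.0001,  0.0194]), array([ 0.04, -0.02,  0.12]))
scene 42 [0.6213 0.0204 0.2427] [0.6565 0.0458 0.2597]
side 148 [0.6207 0.0187 0.2425] [0.6511 0.0567 0.2746]
```

>>> {"name": "drive_tool", "arguments": {"deltas": [[[255, -0.0006, 0, 0.007, 0, 0, 0], [255, -0.0006, 0, 0.012, 0, 0, 0], [255, -0.0006, 0, 0.016, 0, 0, 0], [255, -0.0006, 0, 0.0195, 0, 0, 0], [255, -0.0006, 0, 0.0195, 0, 0, 0]]]}}

```text
clock: 7.1
tcp_pos: [0.6404, 0.039, 0.2154]
orientation: [0.0, 0.906, 0.424, 0.0]
wrist_force: [2.6, -0.2, -2.5]
finger_gap: 0.0327
grip_force: 49.6
```

>>> {"name": "drive_tool", "arguments": {"deltas": [[[255, 0, 0, 0.002, 0, 0, 0], [255, 0, 0, 0.004, 0, 0, 0], [255, 0, 0, 0.006, 0, 0, 0], [255, 0, 0, 0.006, 0, 0, 0], [255, 0, 0, 0.006, 0, 0, 0]]]}}

```text
clock: 7.72
tcp_pos: [0.6407, 0.039, 0.2103]
orientation: [0.0, 0.906, 0.424, 0.001]
wrist_force: [4.0, 1.1, 4.5]
finger_gap: 0.0327
grip_force: 50.3
```

>>> {"name": "drive_tool", "arguments": {"deltas": [[[255, 0, 0, 0.0015, 0, 0, 0], [255, 0, 0, 0.003, 0, 0, 0], [255, 0, 0, 0.003, 0, 0, 0], [255, 0, 0, 0.003, 0, 0, 0]]]}}

```text
clock: 8.22
tcp_pos: [0.6408, 0.039, 0.2101]
orientation: [0.001, 0.906, 0.424, 0.002]
wrist_force: [-0.7, 1.6, 15.9]
finger_gap: 0.0322
grip_force: 51.6
```

>>> {"name": "drive_tool", "arguments": {"deltas": [[[255, 0, 0, -0.002, 0, 0, 0], [80, 0, 0, -0.003, 0, 0, 0], [80, 0, 0, -0.003, 0, 0, 0], [80, 0, 0, -0.003, 0, 0, 0], [80, 0, 0, -0.003, 0, 0, 0], [80, 0, 0, -0.04, 0, 0, 0], [80, -0.04, 0, -0.065, 0, 0, 0], [80, -0.06, 0, -0.065, 0, 0, 0], [80, -0.06, 0, -0.065, 0, 0, 0]]]}}

```text
clock: 9.35
tcp_pos: [0.6011, -0.008, 0.2724]
orientation: [0.0, 0.906, 0.423, 0.0]
wrist_force: [-0.1, -0.2, 0.3]
finger_gap: 0.0586
grip_force: 0.0
```

```bash
cat >> h.py <<'E'
def cap(W,x,y,r=.025,lo=.226,hi=.245):
    m=(np.hypot(W[...,0]-x,W[...,1]-y)<r)&(W[...,2]>lo)&(W[...,2]<hi); q=W[m]
    (cx,cy),rr=cv2.minEnclosingCircle(q[:,:2].astype(np.float32)); print('cap',len(q),round(cx,4),round(cy,4),round(rr,4),'top',np.percentile(q[:,2],97).round(4))
E
python3 - <<'E'
from h import *
s,p,d,T,W=inhand(); print(s['tcp_pos']); cap(W,.6404,.0385); posts(W,T)
p,d,c=shot('scene'); W=cloud(d,c); cap(W,.6404,.0385)
for o in circles(W,0.118,0.145,(.35,.7,-.47,-.25)): print(*o)
E
```

```text
[ 0.60113763 -0.00802689  0.27238276]
cap 2461 0.6397 0.0389 0.0174 top 0.2362
post 555 0.6402 0.0389 0.0171 0.2291 [0.6401 0.0388 0.2291]
post 360 0.5045 0.0424 0.0084 0.2224 [0.5047 0.0424 0.2223]
cap 141 0.6404 0.0383 0.0177 top 0.2374
181 0.4528 -0.3223 0.0182 0.1353 [ 0.457  -0.3225]
131 0.4544 -0.3874 0.0142 0.136 [ 0.4565 -0.3881]
124 0.5136 -0.3235 0.0131 0.1361 [ 0.5169 -0.3236]
204 0.5215 -0.379 0.0176 0.1355 [ 0.5244 -0.3799]
141 0.5768 -0.3736 0.0131 0.1365 [ 0.5794 -0.374 ]
```

Run:
```python
from h import *
W1=np.load('w1.npz')['W']
def med(W,x,y,r0,r1): 
    h=np.hypot(W[...,0]-x,W[...,1]-y); return np.median(W[(h>r0)&(h<r1)&(W[...,2]>.09)][:,2])
for x,y in [(.5763,-.3182),(.5196,-.3789),(.4519,-.3214)]:
    m=(abs(W1[...,0]-x)<.05)&(abs(W1[...,1]-y)<.05)&(W1[...,2]<.107)&(W1[...,2]>.1); print(med(W1,x,y,0,.006), np.median(W1[m][:,2]))
s,p,d,T,W=inhand(); print('wrist',med(W,.6400,.0388,0,.006))
h=np.hypot(W[...,0]-.64,W[...,1]-.0388)
m=(h<.06)&(h>.02)&(W[...,2]<.203)&(W[...,2]>.197); print('lid',np.median(W[m][:,2]),m.sum())
m=(h<.1)&(h>.02)&(W[...,2]<.208)&(W[...,2]>.203); print('vent',np.median(W[m][:,2]),m.sum())
h=np.hypot(W[...,0]-.505,W[...,1]-.0424)
m=(h<.012)&(h>.0098)&(W[...,2]<.208)&(W[...,2]>.203); print('shoulder',np.median(W[m][:,2]),m.sum())
```

```text
0.13374466709055519 0.10370723806244225
0.133710541739973 0.1036639101415942
0.13360501414733256 0.10368087442374446
wrist 0.23552245931652027
lid 0.1997695957300032 7951
vent 0.20473417791778448 16934
shoulder 0.20476180231231045 171
```

Run:
```python
from h import *
print(tool((.4522,-.3218,.1065),50))
```

```text
(array([-0.3377,  0.0871,  0.1648]), array([-0.03,  0.01,  0.16]))
```

>>> {"name": "drive_tool", "arguments": {"deltas": [[[80, -0.05, 0.0129, 0, 0, 0, 0], [80, -0.1, 0.0258, 0, 0, 0, 0], [80, -0.15, 0.0387, 0, 0, 0, 0], [80, -0.2, 0.0516, 0, 0, 0, 0], [80, -0.25, 0.0645, 0, 0, 0, 0], [80, -0.3, 0.0774, 0, 0, 0, 0], [80, -0.3377, 0.0871, 0, 0, 0, 0], [80, -0.3377, 0.0871, 0.05, 0, 0, 0], [80, -0.3377, 0.0871, 0.09, 0, 0, 0], [80, -0.3377, 0.0871, 0.12, 0, 0, 0], [80, -0.3377, 0.0871, 0.12, 0, 0, 0], [80, -0.3377, 0.0871, 0.12, 0, 0, 0]]]}}

```text
clock: 11.0
tcp_pos: [0.4529, -0.3224, 0.1527]
orientation: [0.0, 0.906, 0.424, 0.0]
wrist_force: [1.0, 0.3, 0.8]
finger_gap: 0.0588
grip_force: 0.0
```

Run:
```python
from h import *
s,p,d,T,W=inhand(); print(s['tcp_pos'])
for o in circles(W,0.118,0.145,(.35,.7,-.47,-.25)): print(*o)
print(tool((.4522,-.3218,.1065),50))
```

```text
[ 0.45294854 -0.32236046  0.15267484]
2241 0.5758 -0.3735 0.0133 0.1345 [ 0.5744 -0.3707]
1755 0.5137 -0.3228 0.0124 0.1346 [ 0.5134 -0.3212]
2463 0.4519 -0.3215 0.0178 0.1341 [ 0.4542 -0.3187]
2601 0.5189 -0.3788 0.018 0.134 [ 0.5187 -0.374 ]
786 0.4515 -0.3875 0.0131 0.1344 [ 0.4498 -0.3828]
(array([ 0.0001, -0.0015,  0.0468]), array([0.13, 0.01, 0.18]))
```

>>> {"name": "drive_tool", "arguments": {"deltas": [[[80, 0, -0.0015, 0.03, 0, 0, 0], [80, 0, -0.0015, 0.047, 0, 0, 0], [80, 0, -0.0015, 0.047, 0, 0, 0], [255, 0, -0.0015, 0.047, 0, 0, 0], [255, 0, -0.0015, 0.047, 0, 0, 0], [255, 0, -0.0015, 0.047, 0, 0, 0], [255, 0, -0.0015, 0.047, 0, 0, 0], [255, 0, -0.0015, 0.047, 0, 0, 0], [255, 0, -0.0015, 0.047, 0, 0, 0], [255, 0, -0.0015, 0.0, 0, 0, 0], [255, 0, -0.0015, -0.05, 0, 0, 0], [255, 0, -0.0015, -0.12, 0, 0, 0]]]}}

```text
clock: 12.55
tcp_pos: [0.4506, -0.3209, 0.2658]
orientation: [-0.0, 0.906, 0.424, -0.0]
wrist_force: [1.4, -0.9, -0.4]
finger_gap: 0.0333
grip_force: 49.9
```

Run:
```python
from h import *
held(); 
# battery B plus ~ (.654,.1895); hover 5 cm back along tool x
print(tool((.654-.05*.643,.1895-.05*.766,.278),50))
```

```text
tcp [ 0.4506 -0.3209  0.2658] f [ 1.4 -0.9 -0.4] gap 0.03329073845944425 top -0.0274
c 0.0013 -0.0004 0.013 min [-0.0114 -0.013  -0.0283] max [ 0.0128  0.012  -0.0244]
c 0.0007 -0.0002 0.0147 min [-0.0138 -0.0145 -0.0254] max [ 0.0147  0.0139 -0.0224]
(array([ 0.4724, -0.1742, -0.0052]), array([0.75, 0.06, 0.15]))
```

>>> {"name": "drive_tool", "arguments": {"deltas": [[[255, 0.05, -0.0184, -0.005, 0, 0, 0], [255, 0.1, -0.0369, -0.005, 0, 0, 0], [255, 0.15, -0.0553, -0.005, 0, 0, 0], [255, 0.2, -0.0737, -0.005, 0, 0, 0], [255, 0.25, -0.0922, -0.005, 0, 0, 0], [255, 0.3, -0.1106, -0.005, 0, 0, 0], [255, 0.35, -0.1291, -0.005, 0, 0, 0], [255, 0.4, -0.1475, -0.005, 0, 0, 0], [255, 0.44, -0.1622, -0.005, 0, 0, 0], [255, 0.4724, -0.1742, -0.005, 0, 0, 0], [255, 0.4724, -0.1742, -0.005, 0, 0, 0], [255, 0.4724, -0.1742, -0.005, 0, 0, 0]]]}}

```text
clock: 14.1
tcp_pos: [0.6198, 0.1528, 0.2694]
orientation: [0.0, 0.906, 0.424, -0.0]
wrist_force: [-1.0, 0.7, 0.6]
finger_gap: 0.033
grip_force: 49.9
```

Run:
```python
from h import *
s,p,d,T,W=held(); posts(W,T); cap(W,.6400,.0388); print(tool((.654,.1895,.237),50))
```

```text
tcp [0.6198 0.1528 0.2694] f [-1.   0.7  0.6] gap 0.032977089922114095 top -0.0274
c 0.0014 -0.0002 0.0127 min [-0.011  -0.0125 -0.0283] max [ 0.0133  0.012  -0.0244]
c 0.0007 -0.0001 0.0146 min [-0.0138 -0.0144 -0.0253] max [ 0.0147  0.014  -0.0224]
post 602 0.6549 0.1924 0.0089 0.2225 [0.655  0.1924 0.2225]
post 353 0.5198 0.1879 0.0084 0.2224 [0.5201 0.1876 0.2223]
cap 28 0.6419 0.0301 0.0053 top 0.2359
(array([0.0505, 0.0024, 0.0325]), array([0.02, 0.01, 0.11]))
```

Run:
```python
from h import *
print(tool((.6544,.1917,.234),50))
```

```text
(array([0.0524, 0.0012, 0.0355]), array([0.02, 0.01, 0.11]))
```

>>> {"name": "drive_tool", "arguments": {"deltas": [[[255, 0.03, 0.001, 0, 0, 0, 0], [255, 0.0524, 0.0012, 0.01, 0, 0, 0], [255, 0.0524, 0.0012, 0.03, 0, 0, 0], [255, 0.0524, 0.0012, 0.036, 0, 0, 0], [255, 0.0524, 0.0012, 0.036, 0, 0, 0], [255, 0.0524, 0.0012, 0.036, 0, 0, 0]]]}}

```text
clock: 14.9
tcp_pos: [0.6547, 0.192, 0.2345]
orientation: [0.0, 0.906, 0.423, 0.001]
wrist_force: [0.0, -0.4, 0.2]
finger_gap: 0.0328
grip_force: 49.9
```

Run:
```python
from h import *
print(tool((.6544,.1917,.214),50),get_state()['tcp_pos'])
```

```text
(array([-0.0004, -0.0001,  0.0205]), array([ 0.06, -0.06,  0.1 ])) [0.65472735 0.19195218 0.23448174]
```

>>> {"name": "drive_tool", "arguments": {"deltas": [[[255, -0.0004, 0, 0.007, 0, 0, 0], [255, -0.0004, 0, 0.013, 0, 0, 0], [255, -0.0004, 0, 0.018, 0, 0, 0], [255, -0.0004, 0, 0.0205, 0, 0, 0], [255, -0.0004, 0, 0.0205, 0, 0, 0]]]}}

```text
clock: 15.52
tcp_pos: [0.6546, 0.1921, 0.2125]
orientation: [0.0, 0.906, 0.424, 0.0]
wrist_force: [2.8, -1.1, -0.7]
finger_gap: 0.0329
grip_force: 49.8
```

>>> {"name": "drive_tool", "arguments": {"deltas": [[[255, 0, 0, 0.002, 0, 0, 0], [255, 0, 0, 0.004, 0, 0, 0], [255, 0, 0, 0.006, 0, 0, 0], [255, 0, 0, 0.007, 0, 0, 0], [255, 0, 0, 0.007, 0, 0, 0]]]}}

```text
clock: 16.15
tcp_pos: [0.6549, 0.1921, 0.2079]
orientation: [0.001, 0.906, 0.424, 0.002]
wrist_force: [1.5, -2.3, 8.8]
finger_gap: 0.0327
grip_force: 50.9
```

Not hitting a hard stop yet, so I'm pressing a bit more.

>>> {"name": "drive_tool", "arguments": {"deltas": [[[255, 0, 0, 0.0015, 0, 0, 0], [255, 0, 0, 0.003, 0, 0, 0], [255, 0, 0, 0.003, 0, 0, 0], [255, 0, 0, 0.003, 0, 0, 0]]]}}

```text
clock: 16.65
tcp_pos: [0.655, 0.1921, 0.2078]
orientation: [0.001, 0.906, 0.424, 0.003]
wrist_force: [-2.4, -2.4, 19.7]
finger_gap: 0.0331
grip_force: 52.1
```

>>> {"name": "drive_tool", "arguments": {"deltas": [[[255, 0, 0, -0.002, 0, 0, 0], [80, 0, 0, -0.003, 0, 0, 0], [80, 0, 0, -0.003, 0, 0, 0], [80, 0, 0, -0.003, 0, 0, 0], [80, 0, 0, -0.003, 0, 0, 0], [80, 0, 0, -0.04, 0, 0, 0], [80, -0.04, 0, -0.067, 0, 0, 0], [80, -0.06, 0, -0.067, 0, 0, 0], [80, -0.06, 0, -0.067, 0, 0, 0]]]}}

```text
clock: 17.77
tcp_pos: [0.6153, 0.1454, 0.2705]
orientation: [0.0, 0.906, 0.423, 0.0]
wrist_force: [0.0, 0.3, 0.1]
finger_gap: 0.059
grip_force: 0.0
```

```bash
cat >> h.py <<'E'
def seat(W,x,y,xn,yn):
    h=np.hypot(W[...,0]-x,W[...,1]-y); t=np.median(W[(h<.006)&(W[...,2]>.2)][:,2])
    m=(h<.1)&(h>.02)&(W[...,2]<.208)&(W[...,2]>.203); l=np.median(W[m][:,2]); print('seat gap mm',((t-l-.03)*1000).round(2)); cap(W,x,y)
E
python3 - <<'E'
from h import *
s,p,d,T,W=inhand(); print(s['tcp_pos']); seat(W,.655,.1924,0,0); posts(W,T)
p,d,c=shot('scene'); W=cloud(d,c)
for o in circles(W,0.118,0.145,(.35,.7,-.47,-.25)): print(*o)
print(tool((.5762,-.3735,.150),50))
E
```

```text
[0.61532058 0.14542738 0.27053888]
seat gap mm 0.38
cap 2472 0.6548 0.1923 0.0173 top 0.2358
post 639 0.6545 0.1927 0.017 0.2291 [0.6548 0.1927 0.2291]
post 360 0.5196 0.1877 0.0084 0.2224 [0.5198 0.1876 0.2223]
post 82 0.654 0.0456 0.008 0.226 [0.6535 0.0456 0.226 ]
127 0.4525 -0.3872 0.0141 0.1365 [ 0.4561 -0.3884]
124 0.5149 -0.3233 0.0131 0.1364 [ 0.5169 -0.3237]
203 0.5206 -0.3795 0.0177 0.1357 [ 0.5245 -0.3798]
143 0.5771 -0.3742 0.013 0.1362 [ 0.5795 -0.3742]
(array([-0.4245,  0.3028,  0.1194]), array([-0.02,  0.  ,  0.13]))
```

>>> {"name": "drive_tool", "arguments": {"deltas": [[[80, -0.0425, 0.0303, 0, 0, 0, 0], [80, -0.085, 0.0606, 0, 0, 0, 0], [80, -0.1275, 0.0909, 0, 0, 0, 0], [80, -0.17, 0.1212, 0, 0, 0, 0], [80, -0.2125, 0.1515, 0, 0, 0, 0], [80, -0.255, 0.1818, 0, 0, 0, 0], [80, -0.2975, 0.2121, 0, 0, 0, 0], [80, -0.34, 0.2424, 0, 0, 0, 0], [80, -0.39, 0.278, 0.03, 0, 0, 0], [80, -0.4245, 0.3028, 0.07, 0, 0, 0], [80, -0.4245, 0.3028, 0.119, 0, 0, 0], [80, -0.4245, 0.3028, 0.119, 0, 0, 0]]]}}

```text
clock: 19.38
tcp_pos: [0.5736, -0.3717, 0.1444]
orientation: [-0.005, 0.906, 0.424, -0.002]
wrist_force: [-0.3, 1.0, 0.9]
finger_gap: 0.0582
grip_force: 0.0
```

Run:
```python
from h import *
s,p,d,T,W=inhand(); print(s['tcp_pos'])
for o in circles(W,0.118,0.145,(.35,.7,-.47,-.25)): print(*o)
print(tool((.5762,-.3735,.1065),50))
```

```text
[ 0.57355162 -0.37171028  0.14442468]
1701 0.5766 -0.3735 0.0125 0.1345 [ 0.5781 -0.3717]
1885 0.5143 -0.3232 0.0127 0.1345 [ 0.5171 -0.3229]
1508 0.5234 -0.3806 0.0169 0.134 [ 0.5273 -0.3806]
931 0.4538 -0.3879 0.0132 0.1344 [ 0.4539 -0.3855]
(array([-0.0003,  0.0016,  0.0418]), array([-0.34, -0.01,  0.17]))
```

>>> {"name": "drive_tool", "arguments": {"deltas": [[[80, 0, 0, 0, 0, 0, 0], [80, 0, 0, 0.02, 0, 0, 0], [80, 0, 0, 0.035, 0, 0, 0], [80, 0, 0, 0.044, 0, 0, 0], [80, 0, 0, 0.044, 0, 0, 0], [80, 0, 0, 0.044, 0, 0, 0]]]}}

```text
clock: 20.18
tcp_pos: [0.5765, -0.374, 0.1075]
orientation: [0.0, 0.906, 0.424, 0.0]
wrist_force: [-0.8, -1.2, 0.2]
finger_gap: 0.0588
grip_force: 0.0
```

Run:
```python
from h import *
print(get_state()['tcp_pos'],tool((.5764,-.3735,.1068),50))
```

```text
[ 0.5764757  -0.37399174  0.1075155 ] (array([ 0.0003, -0.0004,  0.0007]), array([0.06, 0.01, 0.15]))
```

>>> {"name": "drive_tool", "arguments": {"deltas": [[[255, 0, 0, 0, 0, 0, 0], [255, 0, 0, 0, 0, 0, 0], [255, 0, 0, 0, 0, 0, 0], [255, 0, 0, 0, 0, 0, 0], [255, 0, 0, 0, 0, 0, 0], [255, 0, 0, 0, 0, 0, 0], [255, 0, 0, 0, 0, 0, 0], [255, 0, 0, -0.05, 0, 0, 0], [255, 0, 0, -0.11, 0, 0, 0], [255, 0, 0, -0.165, 0, 0, 0], [255, 0, 0, -0.165, 0, 0, 0]]]}}

```text
clock: 21.55
tcp_pos: [0.5779, -0.3751, 0.2774]
orientation: [0.004, 0.906, 0.424, 0.002]
wrist_force: [0.3, -0.2, -0.2]
finger_gap: 0.0228
grip_force: 49.1
```

Run:
```python
from h import *
held(.011); print(tool((.505-.05*.643,.0424-.05*.766,.275),50))
```

```text
tcp [ 0.5779 -0.3751  0.2774] f [ 0.3 -0.2 -0.2] gap 0.022767104705116257 top -0.0271
c 0.0003 -0.0003 0.0124 min [-0.0116 -0.011  -0.0279] max [ 0.0124  0.011  -0.0241]
c 0.0004 -0.0003 0.0124 min [-0.0111 -0.0108 -0.0251] max [ 0.0126  0.011  -0.0221]
(array([ 0.2238, -0.3226, -0.0024]), array([ 0.27, -0.  ,  0.15]))
```

>>> {"name": "drive_tool", "arguments": {"deltas": [[[255, 0.028, -0.0403, 0, 0, 0, 0], [255, 0.056, -0.0806, 0, 0, 0, 0], [255, 0.084, -0.121, 0, 0, 0, 0], [255, 0.112, -0.1613, 0, 0, 0, 0], [255, 0.14, -0.2016, 0, 0, 0, 0], [255, 0.168, -0.242, 0, 0, 0, 0], [255, 0.196, -0.2823, 0, 0, 0, 0], [255, 0.2238, -0.3226, 0, 0, 0, 0], [255, 0.2238, -0.3226, 0, 0, 0, 0], [255, 0.2238, -0.3226, 0, 0, 0, 0], [255, 0.2238, -0.3226, 0, 0, 0, 0]]]}}

```text
clock: 22.98
tcp_pos: [0.472, 0.0038, 0.271]
orientation: [-0.0, 0.906, 0.423, -0.001]
wrist_force: [0.3, 0.2, 0.3]
finger_gap: 0.0227
grip_force: 49.2
```

Run:
```python
from h import *
s,p,d,T,W=held(.011); posts(W,T); print(tool((.505,.0424,.234),50))
```

```text
tcp [0.472  0.0038 0.271 ] f [0.3 0.2 0.3] gap 0.022701883776180955 top -0.0272
c 0.0003 -0.0003 0.0123 min [-0.0117 -0.011  -0.0279] max [ 0.0126  0.011  -0.0242]
c 0.0003 -0.0001 0.0124 min [-0.0117 -0.0108 -0.0251] max [ 0.0126  0.0107 -0.0222]
post 400 0.6348 0.0338 0.0162 0.2273 [0.634  0.033  0.2274]
post 485 0.5044 0.0423 0.0082 0.2225 [0.5044 0.0423 0.2225]
(array([0.0508, 0.0004, 0.0371]), array([-0.04,  0.04,  0.04]))
```

>>> {"name": "drive_tool", "arguments": {"deltas": [[[255, 0.03, 0, 0, 0, 0, 0], [255, 0.05, 0.0001, 0.01, 0, 0, 0], [255, 0.05, 0.0001, 0.03, 0, 0, 0], [255, 0.05, 0.0001, 0.037, 0, 0, 0], [255, 0.05, 0.0001, 0.037, 0, 0, 0], [255, 0.05, 0.0001, 0.037, 0, 0, 0]]]}}

```text
clock: 23.78
tcp_pos: [0.5043, 0.0428, 0.2353]
orientation: [0.0, 0.906, 0.424, 0.0]
wrist_force: [-0.3, 0.7, 0.0]
finger_gap: 0.0229
grip_force: 49.2
```

Run:
```python
from h import *
print(tool((.5042,.0420,.2145),50),get_state()['tcp_pos'])
```

```text
(array([-0.0007,  0.0004,  0.0208]), array([ 0.04, -0.02,  0.12])) [0.50433555 0.04284871 0.23531336]
```

>>> {"name": "drive_tool", "arguments": {"deltas": [[[255, -0.0007, 0.0004, 0.007, 0, 0, 0], [255, -0.0007, 0.0004, 0.013, 0, 0, 0], [255, -0.0007, 0.0004, 0.018, 0, 0, 0], [255, -0.0007, 0.0004, 0.0208, 0, 0, 0], [255, -0.0007, 0.0004, 0.0208, 0, 0, 0]]]}}

```text
clock: 24.4
tcp_pos: [0.5041, 0.0421, 0.2137]
orientation: [0.0, 0.906, 0.424, -0.0]
wrist_force: [1.4, -0.2, -1.2]
finger_gap: 0.023
grip_force: 49.1
```

>>> {"name": "drive_tool", "arguments": {"deltas": [[[255, 0, 0, 0.002, 0, 0, 0], [255, 0, 0, 0.004, 0, 0, 0], [255, 0, 0, 0.006, 0, 0, 0], [255, 0, 0, 0.008, 0, 0, 0], [255, 0, 0, 0.008, 0, 0, 0]]]}}

```text
clock: 25.02
tcp_pos: [0.5045, 0.042, 0.2083]
orientation: [0.001, 0.906, 0.424, 0.001]
wrist_force: [-2.3, -2.2, 15.0]
finger_gap: 0.023
grip_force: 51.0
```

>>> {"name": "drive_tool", "arguments": {"deltas": [[[255, 0, 0, 0.001, 0, 0, 0], [255, 0, 0, 0.002, 0, 0, 0], [255, 0, 0, 0.002, 0, 0, 0], [255, 0, 0, -0.003, 0, 0, 0], [80, 0, 0, -0.004, 0, 0, 0], [80, 0, 0, -0.004, 0, 0, 0], [80, 0, 0, -0.004, 0, 0, 0], [80, 0, 0, -0.004, 0, 0, 0], [80, 0, 0, -0.04, 0, 0, 0], [80, -0.04, 0, -0.065, 0, 0, 0], [80, -0.06, 0, -0.065, 0, 0, 0], [80, -0.06, 0, -0.065, 0, 0, 0]]]}}

```text
clock: 26.52
tcp_pos: [0.4647, -0.0044, 0.2705]
orientation: [-0.0, 0.906, 0.423, -0.0]
wrist_force: [0.6, 1.3, 0.8]
finger_gap: 0.0588
grip_force: 0.0
```

Run:
```python
from h import *
s,p,d,T,W=inhand(); print(s['tcp_pos']); seat(W,.5044,.0423,0,0)
p,d,c=shot('scene'); W=cloud(d,c)
for o in circles(W,0.118,0.145,(.35,.7,-.47,-.25)): print(*o)
print(tool((.4535,-.3879,.150),50))
```

```text
[ 0.46468747 -0.00442863  0.27052909]
seat gap mm 2.39
cap 1378 0.5042 0.0425 0.0122 top 0.2384
123 0.4538 -0.3874 0.0142 0.1366 [ 0.456  -0.3883]
125 0.5146 -0.324 0.0133 0.1366 [ 0.5168 -0.3236]
203 0.5203 -0.3798 0.0181 0.1355 [ 0.5247 -0.3799]
(array([-0.3023,  0.2375,  0.1199]), array([-0.06,  0.01,  0.1 ]))
```

Run:
```python
from h import *
print(tool((.5043,.0424,.242),50))
```

```text
(array([0.0604, 0.0004, 0.0281]), array([-0.06,  0.01,  0.1 ]))
```

>>> {"name": "drive_tool", "arguments": {"deltas": [[[255, 0, 0, 0, 0, 0, 0], [255, 0.03, 0, 0, 0, 0, 0], [255, 0.0605, 0, 0, 0, 0, 0], [255, 0.0605, 0, 0, 0, 0, 0], [255, 0.0605, 0, 0, 0, 0, 0], [255, 0.0605, 0, 0, 0, 0, 0], [255, 0.0605, 0, 0, 0, 0, 0]]]}}

```text
clock: 27.5
tcp_pos: [0.504, 0.0423, 0.2711]
orientation: [0.0, 0.906, 0.423, 0.0]
wrist_force: [-0.0, 0.7, 0.0]
finger_gap: -0.0001
grip_force: 0.0
```

>>> {"name": "drive_tool", "arguments": {"deltas": [[[255, 0, 0, 0.02, 0, 0, 0], [255, 0, 0, 0.03, 0, 0, 0], [255, 0, 0, 0.034, 0, 0, 0], [255, 0, 0, 0.036, 0, 0, 0], [255, 0, 0, 0.037, 0, 0, 0], [255, 0, 0, 0.037, 0, 0, 0]]]}}

```text
clock: 28.25
tcp_pos: [0.5046, 0.0425, 0.2352]
orientation: [0.001, 0.906, 0.424, 0.001]
wrist_force: [-1.9, -1.0, 5.5]
finger_gap: -0.0002
grip_force: 2.6
```

>>> {"name": "drive_tool", "arguments": {"deltas": [[[255, 0, 0, 0.001, 0, 0, 0], [255, 0, 0, 0.002, 0, 0, 0], [255, 0, 0, 0.002, 0, 0, 0], [255, 0, 0, 0.002, 0, 0, 0]]]}}

```text
clock: 28.75
tcp_pos: [0.5045, 0.0424, 0.235]
orientation: [0.001, 0.906, 0.424, 0.001]
wrist_force: [-4.4, -0.2, 15.1]
finger_gap: 0.0001
grip_force: 7.6
```

>>> {"name": "drive_tool", "arguments": {"deltas": [[[255, 0, 0, -0.02, 0, 0, 0], [80, -0.03, 0, -0.04, 0, 0, 0], [80, -0.06, 0, -0.04, 0, 0, 0], [80, -0.06, 0, -0.04, 0, 0, 0]]]}}

```text
clock: 29.25
tcp_pos: [0.4652, -0.0042, 0.2727]
orientation: [0.0, 0.906, 0.423, 0.0]
wrist_force: [0.1, 0.0, -0.1]
finger_gap: 0.0546
grip_force: 0.0
```

Run:
```python
from h import *
s,p,d,T,W=inhand(); print(s['tcp_pos']); seat(W,.5044,.0423,0,0)
print(tool((.4535,-.3879,.150),50))
```

```text
[ 0.4652058  -0.00424577  0.2727292 ]
seat gap mm -0.01
cap 1295 0.5045 0.0425 0.0121 top 0.236
(array([-0.3025,  0.2371,  0.1225]), array([ 0.05, -0.04,  0.06]))
```

>>> {"name": "drive_tool", "arguments": {"deltas": [[[80, -0.0378, 0.0296, 0, 0, 0, 0], [80, -0.0756, 0.0593, 0, 0, 0, 0], [80, -0.1134, 0.0889, 0, 0, 0, 0], [80, -0.1512, 0.1186, 0, 0, 0, 0], [80, -0.189, 0.1482, 0, 0, 0, 0], [80, -0.2269, 0.1778, 0, 0, 0, 0], [80, -0.2647, 0.2075, 0, 0, 0, 0], [80, -0.3025, 0.2371, 0.03, 0, 0, 0], [80, -0.3025, 0.2371, 0.08, 0, 0, 0], [80, -0.3025, 0.2371, 0.12, 0, 0, 0], [80, -0.3025, 0.2371, 0.12, 0, 0, 0], [80, -0.3025, 0.2371, 0.12, 0, 0, 0]]]}}

```text
clock: 30.8
tcp_pos: [0.4551, -0.3879, 0.1534]
orientation: [0.001, 0.906, 0.424, 0.0]
wrist_force: [0.3, -0.1, 0.6]
finger_gap: 0.0585
grip_force: 0.0
```

Run:
```python
from h import *
s,p,d,T,W=inhand(); print(s['tcp_pos'])
for o in circles(W,0.118,0.145,(.35,.7,-.47,-.25)): print(*o)
print(tool((.4535,-.3879,.1075),50))
```

```text
[ 0.45505745 -0.38788629  0.15336198]
1884 0.5133 -0.3235 0.0123 0.1348 [ 0.5135 -0.3233]
2985 0.5194 -0.3791 0.0177 0.1342 [ 0.5187 -0.3768]
1525 0.4533 -0.388 0.0125 0.1345 [ 0.4546 -0.3865]
(array([-0.0009, -0.0018,  0.0466]), array([0.19, 0.03, 0.19]))
```

>>> {"name": "drive_tool", "arguments": {"deltas": [[[80, -0.0007, -0.001, 0.02, 0, 0, 0], [80, -0.0007, -0.001, 0.046, 0, 0, 0], [80, -0.0007, -0.001, 0.046, 0, 0, 0], [255, -0.0007, -0.001, 0.046, 0, 0, 0], [255, -0.0007, -0.001, 0.046, 0, 0, 0], [255, -0.0007, -0.001, 0.046, 0, 0, 0], [255, -0.0007, -0.001, 0.046, 0, 0, 0], [255, -0.0007, -0.001, 0.046, 0, 0, 0], [255, -0.0007, -0.001, 0.046, 0, 0, 0], [255, -0.0007, -0.001, 0.0, 0, 0, 0], [255, -0.0007, -0.001, -0.06, 0, 0, 0], [255, -0.0007, -0.001, -0.12, 0, 0, 0]]]}}

```text
clock: 32.35
tcp_pos: [0.4526, -0.3873, 0.2743]
orientation: [0.0, 0.906, 0.424, 0.0]
wrist_force: [0.7, -1.3, -0.4]
finger_gap: 0.0226
grip_force: 49.3
```

Run:
```python
from h import *
held(.011); print(tool((.52-.05*.643,.1877-.05*.766,.275),50))
```

```text
tcp [ 0.4526 -0.3873  0.2743] f [ 0.7 -1.3 -0.4] gap 0.02261216394547866 top -0.0264
c -0.0005 -0.0002 0.0125 min [-0.0125 -0.011  -0.0272] max [ 0.0115  0.011  -0.0235]
c -0.0001 0.0004 0.0126 min [-0.0121 -0.0109 -0.0244] max [ 0.0117  0.0108 -0.0214]
(array([ 0.435 , -0.3197,  0.0034]), array([0.77, 0.12, 0.15]))
```

>>> {"name": "drive_tool", "arguments": {"deltas": [[[255, 0.0395, -0.0291, 0, 0, 0, 0], [255, 0.0791, -0.0581, 0, 0, 0, 0], [255, 0.1186, -0.0872, 0, 0, 0, 0], [255, 0.1582, -0.1163, 0, 0, 0, 0], [255, 0.1977, -0.1453, 0, 0, 0, 0], [255, 0.2373, -0.1744, 0, 0, 0, 0], [255, 0.2768, -0.2034, 0, 0, 0, 0], [255, 0.3164, -0.2325, 0, 0, 0, 0], [255, 0.3559, -0.2616, 0, 0, 0, 0], [255, 0.3955, -0.2906, 0, 0, 0, 0], [255, 0.435, -0.3197, 0, 0, 0, 0], [255, 0.435, -0.3197, 0, 0, 0, 0]]]}}

```text
clock: 33.9
tcp_pos: [0.4859, 0.1542, 0.2722]
orientation: [-0.0, 0.905, 0.426, 0.0]
wrist_force: [-1.5, 0.1, 0.3]
finger_gap: 0.0227
grip_force: 49.3
```

>>> {"name": "drive_tool", "arguments": {"deltas": [[[255, 0, 0, 0, 0, 0, 0], [255, 0, 0, 0, 0, 0, 0]]]}}

```text
clock: 34.15
tcp_pos: [0.4861, 0.1503, 0.2721]
orientation: [0.0, 0.906, 0.423, 0.0]
wrist_force: [-0.9, -0.4, -0.9]
finger_gap: 0.023
grip_force: 49.3
```

Run:
```python
from h import *
s,p,d,T,W=held(.011); posts(W,T); print(tool((.5198,.1877,.234),50))
```

```text
tcp [0.4861 0.1503 0.2721] f [-0.9 -0.4 -0.9] gap 0.023027546185742424 top -0.0264
c -0.0006 -0.0004 0.0125 min [-0.0125 -0.0109 -0.027 ] max [ 0.0118  0.011  -0.0234]
c -0.0005 -0.0002 0.0126 min [-0.0122 -0.0109 -0.0244] max [ 0.012   0.0107 -0.0214]
post 254 0.6466 0.1833 0.0131 0.2262 [0.6466 0.1833 0.2262]
post 475 0.5189 0.1875 0.008 0.2225 [0.5189 0.1875 0.2224]
(array([0.0503, 0.0017, 0.0381]), array([0.02, 0.  , 0.03]))
```

>>> {"name": "drive_tool", "arguments": {"deltas": [[[255, 0.03, 0.0014, 0, 0, 0, 0], [255, 0.0499, 0.0014, 0.01, 0, 0, 0], [255, 0.0499, 0.0014, 0.03, 0, 0, 0], [255, 0.0499, 0.0014, 0.037, 0, 0, 0], [255, 0.0499, 0.0014, 0.037, 0, 0, 0], [255, 0.0499, 0.0014, 0.037, 0, 0, 0]]]}}

```text
clock: 34.95
tcp_pos: [0.5194, 0.1886, 0.2356]
orientation: [0.0, 0.906, 0.424, 0.0]
wrist_force: [-0.2, -0.2, 0.9]
finger_gap: 0.0228
grip_force: 49.3
```

Run:
```python
from h import *
print(tool((.5193,.1876,.215),50),get_state()['tcp_pos'])
```

```text
(array([-0.0008,  0.0006,  0.0206]), array([ 0.04, -0.03,  0.12])) [0.51937351 0.18861566 0.23557915]
```

>>> {"name": "drive_tool", "arguments": {"deltas": [[[255, -0.0008, 0.0006, 0.005, 0, 0, 0], [255, -0.0008, 0.0006, 0.012, 0, 0, 0], [255, -0.0008, 0.0006, 0.018, 0, 0, 0], [255, -0.0008, 0.0006, 0.0206, 0, 0, 0], [255, -0.0008, 0.0006, 0.0206, 0, 0, 0]]]}}

```text
clock: 35.58
tcp_pos: [0.5192, 0.1877, 0.2141]
orientation: [0.0, 0.906, 0.424, -0.0]
wrist_force: [0.7, -0.4, -1.7]
finger_gap: 0.0232
grip_force: 49.3
```

>>> {"name": "drive_tool", "arguments": {"deltas": [[[255, 0, 0, 0.002, 0, 0, 0], [255, 0, 0, 0.004, 0, 0, 0], [255, 0, 0, 0.006, 0, 0, 0], [255, 0, 0, 0.008, 0, 0, 0], [255, 0, 0, 0.008, 0, 0, 0], [255, 0, 0, 0.009, 0, 0, 0], [255, 0, 0, 0.009, 0, 0, 0]]]}}

```text
clock: 36.45
tcp_pos: [0.5196, 0.1878, 0.209]
orientation: [0.001, 0.906, 0.424, 0.002]
wrist_force: [-5.4, -1.8, 20.1]
finger_gap: 0.0229
grip_force: 51.8
```

>>> {"name": "drive_tool", "arguments": {"deltas": [[[80, 0, 0, -0.001, 0, 0, 0], [80, 0, 0, -0.002, 0, 0, 0], [80, 0, 0, -0.003, 0, 0, 0], [80, 0, 0, -0.003, 0, 0, 0], [80, 0, 0, -0.03, 0, 0, 0], [255, 0, 0, -0.07, 0, 0, 0], [255, 0, 0, -0.07, 0, 0, 0], [255, 0, 0, -0.07, 0, 0, 0], [255, 0, 0, -0.07, 0, 0, 0], [255, 0, 0, -0.07, 0, 0, 0], [255, 0, 0, -0.07, 0, 0, 0]]]}}

```text
clock: 37.83
tcp_pos: [0.5188, 0.1877, 0.2748]
orientation: [-0.0, 0.906, 0.424, -0.001]
wrist_force: [0.1, -0.0, 0.5]
finger_gap: 0.0001
grip_force: 0.0
```

Run:
```python
from h import *
print(tool((.5192,.1877,.235),50),get_state()['tcp_pos'],get_state()['finger_gap'])
```

```text
(array([0.0003, 0.0003, 0.0398]), array([-0.03,  0.05,  0.15])) [0.51881144 0.18774049 0.27478519] 9.363681117286522e-05
```

>>> {"name": "drive_tool", "arguments": {"deltas": [[[255, 0, 0, 0.025, 0, 0, 0], [255, 0, 0, 0.036, 0, 0, 0], [255, 0, 0, 0.039, 0, 0, 0], [255, 0, 0, 0.041, 0, 0, 0], [255, 0, 0, 0.042, 0, 0, 0], [255, 0, 0, 0.043, 0, 0, 0], [255, 0, 0, 0.043, 0, 0, 0]]]}}

```text
clock: 38.7
tcp_pos: [0.5193, 0.1879, 0.2349]
orientation: [0.0, 0.906, 0.424, 0.001]
wrist_force: [-3.9, -1.4, 9.5]
finger_gap: 0.0
grip_force: 4.7
```

>>> {"name": "drive_tool", "arguments": {"deltas": [[[255, 0, 0, -0.02, 0, 0, 0], [255, -0.03, 0, -0.04, 0, 0, 0], [255, -0.06, 0, -0.05, 0, 0, 0], [255, -0.06, 0, -0.05, 0, 0, 0]]]}}

```text
clock: 39.2
tcp_pos: [0.4806, 0.141, 0.2844]
orientation: [0.001, 0.906, 0.423, 0.002]
wrist_force: [0.2, 0.5, -0.5]
finger_gap: 0.0002
grip_force: 0.0
```

Run:
```python
from h import *
s,p,d,T,W=inhand(); print(s['tcp_pos']); seat(W,.519,.1876,0,0); 
print(tool((.640,.0388,.242),50))
```

```text
[0.48055626 0.14096095 0.28441315]
seat gap mm -0.09
cap 1142 0.5192 0.1878 0.012 top 0.236
(array([0.0231, 0.1877, 0.0421]), array([ 0.11, -0.13,  0.09]))
```

The cap on battery 2's minus post is home. For margin I'll also push the first cap (0.8 mm proud) from the top.

>>> {"name": "drive_tool", "arguments": {"deltas": [[[255, 0.006, 0.047, 0, 0, 0, 0], [255, 0.012, 0.094, 0, 0, 0, 0], [255, 0.018, 0.141, 0, 0, 0, 0], [255, 0.0231, 0.1877, 0, 0, 0, 0], [255, 0.0231, 0.1877, 0, 0, 0, 0], [255, 0.0231, 0.1877, 0.03, 0, 0, 0], [255, 0.0231, 0.1877, 0.044, 0, 0, 0], [255, 0.0231, 0.1877, 0.047, 0, 0, 0], [255, 0.0231, 0.1877, 0.05, 0, 0, 0], [255, 0.0231, 0.1877, 0.052, 0, 0, 0], [255, 0.0231, 0.1877, 0.052, 0, 0, 0]]]}}

```text
clock: 40.62
tcp_pos: [0.6395, 0.0397, 0.2349]
orientation: [0.001, 0.906, 0.424, 0.002]
wrist_force: [-4.6, -0.1, 15.1]
finger_gap: -0.0
grip_force: 7.2
```

>>> {"name": "drive_tool", "arguments": {"deltas": [[[255, 0, 0, -0.02, 0, 0, 0], [255, -0.03, 0, -0.04, 0, 0, 0], [255, -0.06, 0, -0.05, 0, 0, 0], [255, -0.06, 0, -0.05, 0, 0, 0]]]}}

```text
clock: 41.12
tcp_pos: [0.6006, -0.0077, 0.2828]
orientation: [0.001, 0.906, 0.423, 0.001]
wrist_force: [-0.2, 0.2, -0.2]
finger_gap: 0.0004
grip_force: 0.0
```

Run:
```python
from h import *
s,p,d,T,W=inhand(); print(s['tcp_pos']); seat(W,.640,.0388,0,0)
for n in ['scene','side']:
    p,d,c=shot(n); W=cloud(d,c)
    m=(W[...,0]>.45)&(W[...,0]<.62)&(W[...,1]>.25)&(W[...,1]<.46)
    q=W[m&(W[...,2]>.215)&(W[...,2]<.2305)]; t=q[:,:2]; c0=t.mean(0); u=np.linalg.svd(t-c0)[2][0]; e=(t-c0)@u
    print(n,'plate top centre',(c0+u*(e.max()+e.min())/2).round(4),'dir',u.round(3),'len',(e.max()-e.min()).round(4),q[:,2].max())
    f=W[m&(W[...,2]>.004)&(W[...,2]<.014)]; (cc,wh,a)=cv2.minAreaRect(f[:,:2].astype(np.float32)); print('foot',np.round(cc,4),np.round(wh,4),a)
save(p,'s5.png',(180,90,330,200),5)
```

```text
[ 0.60060452 -0.00769799  0.28279892]
seat gap mm 0.06
cap 2114 0.6402 0.0386 0.0172 top 0.2354
scene plate top centre [0.5354 0.3512] dir [ 0.248 -0.969] len 0.1502 0.23046720625152928
foot [0.5474 0.4154] [0.113  0.1722] 71.87374877929688
side plate top centre [0.5295 0.3464] dir [ 0.257 -0.966] len 0.1507 0.22974480970986655
foot [0.4951 0.3525] [0.1958 0.0532] 79.60989379882812
```

View pics/s5.png

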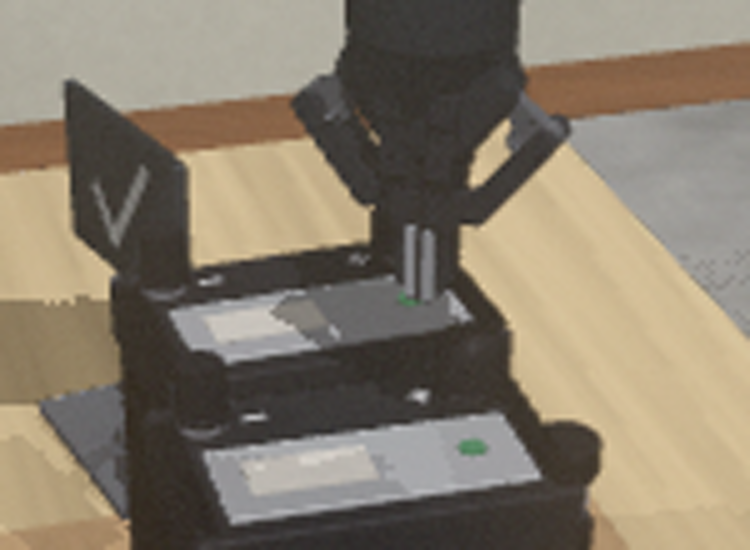

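All four caps read within about 0.4 mm of home, and the tick still faces the robot. Next I'm hovering over the sign with the tool turned to straddle the plate, 10 mm thick.

>>> {"name": "drive_tool", "arguments": {"deltas": [[[100, 0, 0, -0.04, 0, 0, 0], [100, 0.03, -0.036, -0.067, 0, 0, -8], [100, 0.06, -0.073, -0.067, 0, 0, -16], [100, 0.09, -0.11, -0.067, 0, 0, -24], [100, 0.12, -0.147, -0.067, 0, 0, -32], [100, 0.15, -0.184, -0.067, 0, 0, -40], [100, 0.18, -0.22, -0.067, 0, 0, -48], [100, 0.21, -0.257, -0.067, 0, 0, -54.5], [100, 0.23, -0.2815, -0.067, 0, 0, -54.5], [100, 0.23, -0.2815, -0.067, 0, 0, -54.5], [100, 0.23, -0.2815, -0.067, 0, 0, -54.5]]]}}

```text
clock: 42.65
tcp_pos: [0.5322, 0.3503, 0.3466]
orientation: [-0.0, 0.611, 0.792, -0.001]
wrist_force: [-0.2, 0.0, 0.1]
finger_gap: 0.0519
grip_force: 0.0
```

```bash
cat >> h.py <<'E'
def sign(W):
    m=(W[...,0]>.43)&(W[...,0]<.64)&(W[...,1]>.24)&(W[...,1]<.46)
    q=W[m&(W[...,2]>.223)&(W[...,2]<.233)]; cc,wh,a=cv2.minAreaRect(q[:,:2].astype(np.float32)); print('plate',np.round(cc,4),np.round(wh,4),round(a,2),'z',np.median(q[:,2]).round(4),'bbox mid',((q.min(0)+q.max(0))/2).round(4))
    f=m&(W[...,2]>.006)&(W[...,2]<.014); L,k=nd.label(f); i=1+np.argmax(nd.sum(f,L,range(1,k+1))); f=W[L==i]
    cc,wh,a=cv2.minAreaRect(f[:,:2].astype(np.float32)); print('foot',np.round(cc,4),np.round(wh,4),round(a,2),'z',np.median(f[:,2]))
E
python3 - <<'E'
from h import *
s,p,d,T,W=inhand(); print(s['tcp_pos'],s['joint_pos']); sign(W); save(p,'w6.png',None,1.5)
E
```

```text
[0.53224585 0.350309   0.3466487 ] [ 4.56433200e-01  4.57659001e-01  5.39790372e-01  1.65405947e+00
 -4.63023826e-04  1.77078685e+00]
plate [0.5327 0.3526] [0.0088 0.1482] 14.52 z 0.2272 bbox mid [0.5325 0.3527 0.2265]
foot [0.5057 0.3476] [0.0385 0.1507] 14.13 z 0.009504867008566564
```

View pics/w6.png

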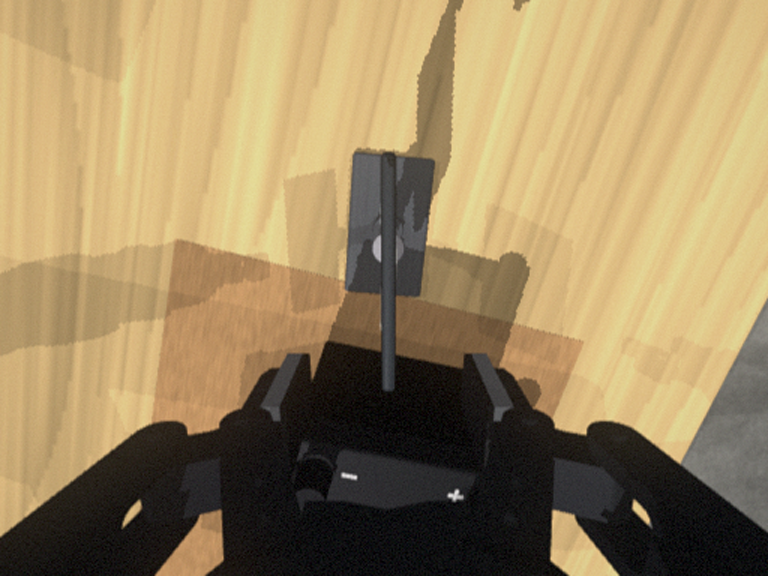

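Run:
```python
from h import *
print(tool((.5327,.3526,.204),104.5))
```

```text
(array([0.0028, 0.0011, 0.1429]), array([-0.04,  0.03,  0.13]))
```

>>> {"name": "drive_tool", "arguments": {"deltas": [[[100, 0.0028, 0.0011, 0.03, 0, 0, 0], [100, 0.0028, 0.0011, 0.07, 0, 0, 0], [100, 0.0028, 0.0011, 0.11, 0, 0, 0], [100, 0.0028, 0.0011, 0.135, 0, 0, 0], [100, 0.0028, 0.0011, 0.143, 0, 0, 0], [100, 0.0028, 0.0011, 0.143, 0, 0, 0]]], "newtons": 25}}

```text
clock: 43.45
tcp_pos: [0.5331, 0.3523, 0.2046]
orientation: [0.0, 0.612, 0.791, -0.0]
wrist_force: [0.4, 0.2, 0.6]
finger_gap: 0.052
grip_force: 0.0
```

>>> {"name": "drive_tool", "arguments": {"deltas": [[[255, 0, 0, 0, 0, 0, 0], [255, 0, 0, 0, 0, 0, 0], [255, 0, 0, 0, 0, 0, 0], [255, 0, 0, 0, 0, 0, 0], [255, 0, 0, 0, 0, 0, 0], [255, 0, 0, 0, 0, 0, 0], [255, 0, 0, 0, 0, 0, 0]]], "newtons": 25}}

```text
clock: 44.32
tcp_pos: [0.5324, 0.3531, 0.2056]
orientation: [0.0, 0.611, 0.792, 0.0]
wrist_force: [-2.9, -1.6, 6.3]
finger_gap: 0.0095
grip_force: 28.0
```

>>> {"name": "drive_tool", "arguments": {"deltas": [[[255, 0, 0, 0, 0, 0, -8], [255, 0, 0, 0, 0, 0, -16], [255, 0, 0, 0, 0, 0, -24], [255, 0, 0, 0, 0, 0, -32], [255, 0, 0, 0, 0, 0, -40], [255, 0, 0, 0, 0, 0, -48], [255, 0, 0, 0, 0, 0, -56], [255, 0, 0, 0, 0, 0, -64], [255, 0, 0, 0, 0, 0, -72], [255, 0, 0, 0, 0, 0, -80], [255, 0, 0, 0, 0, 0, -88], [255, 0, 0, 0, 0, 0, -90]]]}}

```text
clock: 45.82
tcp_pos: [0.5313, 0.3513, 0.2056]
orientation: [-0.001, -0.128, 0.992, -0.001]
wrist_force: [-6.5, -7.1, 8.2]
finger_gap: 0.0099
grip_force: 28.5
```

Run:
```python
from h import *
s=get_state(); print(s['joint_pos'].round(3),s['wrist_force'],s['ft_torque'])
```

```text
[ 0.459  0.446  0.178  1.306 -0.002  0.202] [-6.49795192 -7.1342444   8.16455922] [-1.30316568  1.27666925 -0.09221044]
```

>>> {"name": "drive_tool", "arguments": {"deltas": [[[255, 0, 0, 0, 0, 0, -8], [255, 0, 0, 0, 0, 0, -16], [255, 0, 0, 0, 0, 0, -24], [255, 0, 0, 0, 0, 0, -32], [255, 0, 0, 0, 0, 0, -40], [255, 0, 0, 0, 0, 0, -48], [255, 0, 0, 0, 0, 0, -56], [255, 0, 0, 0, 0, 0, -64], [255, 0, 0, 0, 0, 0, -72], [255, 0, 0, 0, 0, 0, -80], [255, 0, 0, 0, 0, 0, -88], [255, 0, 0, 0, 0, 0, -90]]]}}

```text
clock: 47.32
tcp_pos: [0.5331, 0.3502, 0.2056]
orientation: [0.001, 0.791, -0.611, 0.002]
wrist_force: [-1.0, -10.3, 6.6]
finger_gap: 0.0095
grip_force: 28.2
```

>>> {"name": "drive_tool", "arguments": {"deltas": [[[255, 0, 0, 0, 0, 0, 0], [255, 0, 0, 0, 0, 0, 0], [100, 0, 0, 0, 0, 0, 0], [100, 0, 0, 0, 0, 0, 0], [100, 0, 0, 0, 0, 0, 0], [100, 0, 0, 0, 0, 0, 0], [100, 0, 0, -0.05, 0, 0, 0], [100, 0, 0, -0.1, 0, 0, 0], [100, 0, 0, -0.145, 0, 0, 0], [100, 0, 0, -0.145, 0, 0, 0]]]}}

```text
clock: 48.58
tcp_pos: [0.534, 0.3539, 0.3538]
orientation: [-0.004, 0.792, -0.611, 0.002]
wrist_force: [-0.2, -0.7, -0.6]
finger_gap: 0.0517
grip_force: 0.0
```

Run:
```python
from h import *
s,p,d,T,W=inhand(); print(s['tcp_pos'],s['joint_pos'].round(2)); sign(W)
a=p
p,d,c=shot('scene'); W=cloud(d,c); sign(W); 
for x,y in [(.6404,.0388),(.6548,.1924),(.5045,.0424),(.5191,.1876)]: cap(W,x,y)
for o in circles(W,0.118,0.145,(.35,.7,-.47,-.25)): print(*o)
p2,_,_=shot('side'); save(np.vstack([p,p2]),'fin.png',None,.75)
```

```text
[0.53398627 0.35389773 0.35383069] [ 0.46  0.46  0.56  1.66 -0.   -1.37]
plate [0.5326 0.3514] [0.0087 0.1483] 14.58 z 0.2273 bbox mid [0.5331 0.3513 0.2272]
foot [0.56   0.3566] [0.0392 0.1516] 14.1 z 0.00960096389840609
plate [0.534  0.3518] [0.0098 0.1481] 14.79 z 0.2273 bbox mid [0.5334 0.3518 0.2276]
foot [0.5355 0.4002] [0.0701 0.0554] 5.36 z 0.009980400076550877
cap 137 0.6416 0.0363 0.0164 top 0.2367
cap 119 0.656 0.1899 0.0166 top 0.2369
cap 83 0.5042 0.042 0.0141 top 0.237
cap 73 0.5205 0.1874 0.0133 top 0.2374
126 0.5135 -0.3234 0.0142 0.1361 [ 0.517  -0.3237]
203 0.5208 -0.3797 0.0184 0.1354 [ 0.5246 -0.3797]
```

View pics/fin.png

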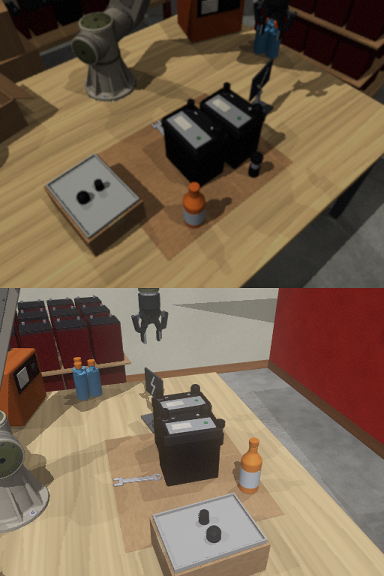

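The final views show all four posts capped and the two spare caps in the tray at about (100,190) in the scene. The sign is turned, with its plate at 14.6° against the foot's 14.1°, the bystanders are in place, and the arm is clear at z 0.35. I'm handing in.

```bash
python3 -c "
from h import *
s=get_state(); print(s['clock'],abs(s['qvel']).max()); print(hand_in())"
```

```text
48.725 0.023925201207450616
the job is handed in; nothing more can be done
None
```

I capped all four posts on the two batteries present, each measured within 0.4 mm of home, turned the sign half a turn so the tick faces the aisle, left the two spare caps in the tray, and handed the job in at 48.7 s; the hand-in returned no verdict.

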